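# Nest the coat-rail brackets in the hallway fence

## Task

The coat-rail brackets should be parked interlocked in the grey fence: first swing the red keeper arm clear, until it points straight out from the fence or further round. Then slide the blue and the yellow bracket along the console (never lifting a bracket) fully home and square to the fence, the blue one bridging the two white ones with one leg in each white mouth, the yellow one beside it on the right (as the robot sees it) with its left leg in the right-hand white mouth and its other leg past that bracket's outside. Finally swing the keeper arm back over the row so that it is parallel to the fence's back wall, with the white brackets still in their places and the red container, coaster, keys and bowl undisturbed.

Things in the scene. Friction and masses are not known exactly. Their poses are not given: they have to be found in the camera images.
- fence: Fixed grey fence, open to the robot: back wall 270 mm long (along y), 50 tall; a cheek at each end, 50 deep, 30 tall (inner faces y = +-123 mm). Origin on the surface, mid front face of the wall; +x through the wall away from the robot, +y to the robot's left. The white brackets sit at about y = +69 and -23 mm.
- blue_place (a point): Where the blue bracket's origin belongs when fully home (leg tips touching the white webs): x = -47, y = +23 mm of the fence, on the surface. Pitch of the nested row: 46 mm.
- yellow_place (a point): Where the yellow bracket's origin belongs when fully home: x = -47, y = -69 mm of the fence, on the surface.
- white_left: White U bracket of 8 mm bar lying flat, 28 mm tall, 0.22 kg, loose: web 80 mm wide, two legs, 78 mm deep overall, mouth 64 wide x 70 mm deep. Origin on the surface mid-footprint; +x out of the mouth (web's outer face x = -39, leg tips +39, legs at y = +-36 mm). In the fence, left, web to the wall (2 to 6 mm off it), mouth to the robot.
- white_right: White U bracket of 8 mm bar lying flat, 28 mm tall, 0.22 kg, loose: web 80 mm wide, two legs, 78 mm deep overall, mouth 64 wide x 70 mm deep. Origin on the surface mid-footprint; +x out of the mouth (web's outer face x = -39, leg tips +39, legs at y = +-36 mm). In the fence, right of the other white one (12 mm between), mouth to the robot.
- blue: Blue U bracket of 8 mm bar lying flat, 28 mm tall, 0.22 kg, loose: web 80 mm wide, two legs, 78 mm deep overall, mouth 64 wide x 70 mm deep. Origin on the surface mid-footprint; +x out of the mouth (web's outer face x = -39, leg tips +39, legs at y = +-36 mm). Starts before the fence, left, mouth towards it within about 25 degrees.
- yellow: Yellow U bracket of 8 mm bar lying flat, 28 mm tall, 0.22 kg, loose: web 80 mm wide, two legs, 78 mm deep overall, mouth 64 wide x 70 mm deep. Origin on the surface mid-footprint; +x out of the mouth (web's outer face x = -39, leg tips +39, legs at y = +-36 mm). Starts before the fence, right, mouth towards it within about 25 degrees.
- keeper (a joint): Angle (rad) of the red keeper arm about its pivot on the fence's left end. 0: parallel to the back wall, over the row (pointing to fence -y); grows as the tip swings towards the robot, 1.57: straight out (fence -x). Range -0.4 to 2.2; friction (0.2 N m) holds it where released. Arm 18 mm wide, 52 to 66 mm above the surface: it passes over the brackets.
- keeper_knob (a point): Black upright round knob near the tip of the keeper arm, 18 mm across, 36 mm tall (66 to 102 mm above the surface), on a radius of 180 mm from the pivot. This point is on its axis, at 84 mm height.
- keeper_pivot (a point): Axis of the keeper arm at arm height (59 mm), at x = -45, y = +170 mm of the fence. The post under it is 28 mm across; the pivot cap reaches 72 mm height.
- container: Red plastic container with clip-on lid, 108 x 148 x 77 mm, origin under its centre. Leave alone.
- coaster: Round blue evil-eye glass coaster, 96 mm across, 8 mm thick, origin under its centre. Leave alone.
- key_brass: Brass door key, 72 mm long, 4 mm thick, flat on the console. Leave alone.
- key_steel: Steel door key, 72 mm long, 4 mm thick, flat on the console. Leave alone.
- bowl: Blue ceramic bowl, 120 mm across, 50 mm tall, origin under its centre. Leave alone.
Not all that is in view belongs to the job. What is shaped like the white_right but green, orange or turquoise is not meant.

How it is judged:
By the outcome, as a careful person would: the job done as asked, in the order asked, and still so for the second after the job is handed in, with the robot touching nothing.
It also fails if it takes over 72 s, if anything falls off the work surface, if the arm or the gripper's body presses on something with over 40 N, if the wrist force passes 120 N, or if a joint passes its speed limit or range.

## Robot

A 6-joint arm with a two-finger parallel gripper is mounted at the origin on the work surface. World frame = base frame: x ahead of the robot, y to its left, z up, the work surface at z = 0. Lengths are in m, angles in rad, forces in N, time in s.
With the tool pointing down it reaches from about 0.35 to 0.775 m from the base axis. Payload 7.3 kg.
Tool frame: the origin (TCP) lies on the centre line of the jaws, within the pads' length; the fingertips stand 14 mm ahead of it and the grasp point (between the pads) lies 5 mm behind it; z points along the fingers, y is the direction in which the jaws open and shut (so a half turn about z gives the same grasp; the last joint's range is limited). The gripper opens to 92 mm and grips with 3 to 60 N. Pads are 19 mm wide; open, the fingers measure 130 mm over their backs; the gripper's body (75 mm by 190 mm) begins 47 mm behind the grasp point.
Start: joints at [-1.417, 0.342, 1.524, -0, 1.275, -0.146], TCP at [0.155, -0.502, 0.208] pointing down, gripper open.
Joint ranges: [-2.53, 2.53], [-0.77, 2.02], [0.04, 2.7], [-1, 4.14], [0.28, 2.66], [-3.11, 3.11]. Speed limits (rad/s): [2.57, 2.57, 3.14, 3.14, 3.14, 3.14].

## Interface

Orientations are given as [roll, pitch, yaw] about the fixed x, y, z axes, in that order (R = Rz(yaw) Ry(pitch) Rx(roll)).
In Python, from cell import telemetry, cams, robot gives the robot as it stands.
- The arm moves only by the tool servo_tool, never from a script. Its argument "targets" is text: rows parted by semicolons, each of 4 numbers parted by spaces: the shift along the tool's x, y, z in mm, then the turn about the tool's z in rad. In form: x y z yaw; .... A call has 1 to 20 rows; each row shifts and turns the pose as measured when the row begins, along the tool's axes as they then stand; what a row does not reach is not made up. A row lasts 1/8 s, in which the tool goes at most 62.5 mm and 10.7 degrees, less where a joint would pass 70% of its speed; a pose out of reach is approached as far as the arm can. A call with a gripper value outside its range is refused whole. "hand" is the opening, from 0 (shut) to 1 (fully open), set as the call begins (left out, the last holds). The fingers move at their own pace and stop on an object; "squeeze" is the grip in N (left out, the last holds). Time passes only in rows, so rows that do not move let the fingers close. It gives the time, the measured TCP pose, the force and the opening at its end, in the units of the state.
- telemetry.observe(): the state, without advancing time (a new reading comes with each control period).
- cams.read_camera(name): name is "side" or "top"; returns a dict with "color" (384x512x3 uint8, red, green, blue), "K" (3x3 intrinsics, pixels), "R" (3x3) and "t" (3): a world point X has camera coordinates R X + t. Camera axes: x right, y down, z forward; pixel columns grow to the right and rows downward; lengths in m; the calibration is good to about 2 mm. A picture is of the moment at which its call begins. There is no depth.
- robot.hand_in(): hands the job in, once; it reports no verdict.
Trained networks look in a picture, given as the dict that the camera call returned (one of the last four; its "shot" number tells which), for a name from the list of things; names that differ only in an ending like _2 or _b are one class to them, and where a whole thing is asked for, a point or a joint stands for the part that bears it (a point fixed in the world has none). Each returns a list of dicts, best first, with "score" (0 to 1); they miss things now and then, are a little off and sometimes report something else, mostly with a low value. They report only what shows in the picture. A call takes as long as a camera call. They do not tell look-alikes from the thing itself.
- cams.cut_out(picture, query): "region" (384x512 bool, what is visible of it) and "extent" ([centre column, centre row, width, height] in pixels, round what is visible of it).
The state is a dict: "time": time; "qpos": joint angles; "qvel": joint speeds; "joint_efforts": joint torques, N m; "tool_pos": TCP position; "tool_rot": TCP orientation; "contact_force": force on the tool from outside, world axes, zero at the start; "torque": the same for the moment, N m; "opening": finger opening in m.
Only numpy, scipy, OpenCV 4.12 (cv2) and the standard library are available. Lean on these libraries where they do the work, as an engineer would, in place of code of your own. Each camera call takes 0.05 s, during which the arm holds its last target.

## Working session

There is one attempt and no reset: what is moved stays moved. The work goes in short steps, Python scripts to look and compute and a tool call to move; the robot and the scene stay as the last step left them, time stands still between calls to the robot, and variables do not carry over. Pictures are saved under pics/ and viewed, and the job is handed in when it is done.

Besides the shell and the picture viewer there is one more tool, called by a JSON object that holds its "fn" and its "kwargs". servo_tool: Moves the arm, as the interface text tells. Its arguments: {"type":"object","properties":{"targets":{"type":"string"},"hand":{"type":"number"},"squeeze":{"type":"number"}},"required":["targets"]}

```bash
ls; mkdir -p pics
python3 - <<'E'
from cell import telemetry, cams, robot
import cv2
s=telemetry.observe();print(s)
for n in("top","side"):
    p=cams.read_camera(n);print(n,p["K"],p["R"],p["t"])
    cv2.imwrite(f"pics/{n}0.png",cv2.resize(p["color"][:,:,::-1],(800,600),interpolation=cv2.INTER_CUBIC))
E
```

```text
pics
{'time': 0.0, 'qpos': array([-1.41700481e+00,  3.42711163e-01,  1.52501304e+00,  3.40869831e-06,
        1.27537414e+00, -1.46028943e-01]), 'qvel': array([-0.00046062,  0.00029588,  0.00086767, -0.00129427,  0.0014173 ,
       -0.00035341]), 'joint_efforts': array([ 3.26916641e-03, -4.31232262e+01, -2.44217777e+01,  7.20028044e-02,
        5.59617381e-02, -1.06690898e-04]), 'tool_pos': array([ 0.15500004, -0.50115247,  0.20775236]), 'tool_rot': array([-3.14010347e+00, -2.22317475e-04,  2.99819302e-01]), 'contact_force': array([-0.26458175,  0.03093692,  0.10886046]), 'torque': array([-0.00796769, -0.01068088, -0.01904496]), 'opening': 0.09187609889123326}
top [[488.57749617   0.         255.21004287]
 [  0.         488.57749617 194.08329894]
 [  0.           0.           1.        ]] [[-0.02293244 -0.99970105 -0.0084798 ]
 [-0.98467964  0.02405281 -0.17270632]
 [ 0.17285865  0.0043893  -0.98493686]] [0.0421206  0.60058589 1.24735607]
side [[487.22348781   0.         256.71009713]
 [  0.         487.22348781 190.74699611]
 [  0.           0.           1.        ]] [[ 0.96425855 -0.26475302 -0.01054937]
 [-0.18632995 -0.64925103 -0.73739694]
 [ 0.18837888  0.71300697 -0.67537727]] [-0.55133485  0.17940833  1.26869577]
```

View pics/top0.png

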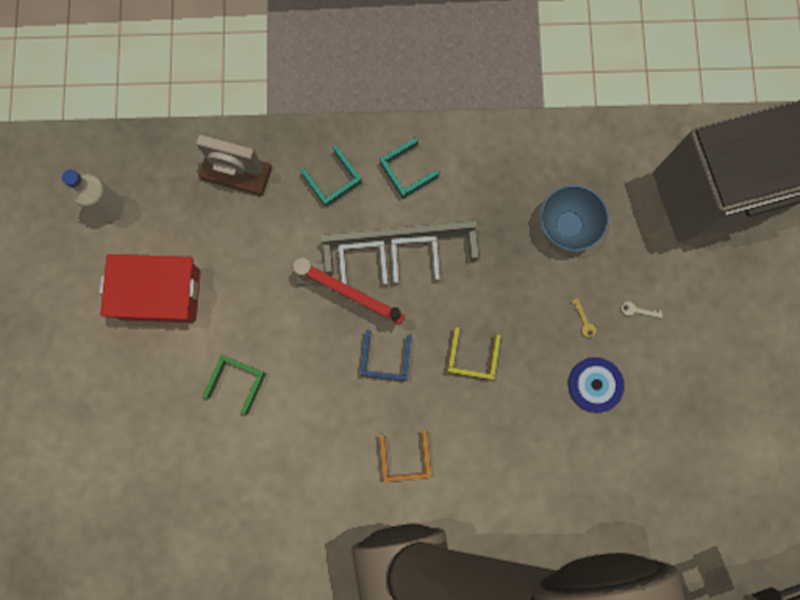

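View pics/side0.png

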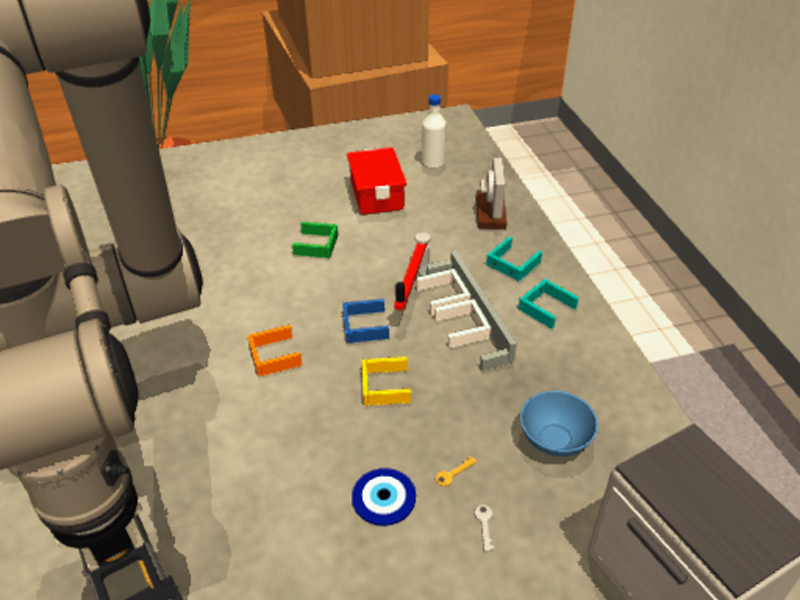

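Top view (800x600 scaling): the fence wall runs from (322,237) to (477,226), with two white brackets in it, and the red keeper from pivot (303,267) to knob (396,314). There are six U brackets outside the fence: blue (386,356), yellow (474,354), green (235,384), orange (405,457), and two turquoise (330,176) and (410,167). Only the blue and yellow ones match the task, by colour and by standing mouth-first before the fence. Next I measure poses.

```bash
cat > h.py <<'E'
from cell import telemetry, cams, robot
import numpy as np, cv2
from scipy.optimize import minimize
SS=4
def proj(p,X):
    c=np.asarray(X)@p["R"].T+p["t"]; q=c@p["K"].T
    return q[:,:2]/q[:,2:]
def box(x0,x1,y0,y1,z0,z1): return np.array([[x,y,z] for x in(x0,x1) for y in(y0,y1) for z in(z0,z1)])/1000.
U=[box(-39,-31,-40,40,0,28),box(-39,39,32,40,0,28),box(-39,39,-40,-32,0,28)]
FENCE=[box(0,12,-135,135,0,50),box(-50,0,123,135,0,30),box(-50,0,-135,-123,0,30)]
def place(B,x,y,a):
    R=np.array([[np.cos(a),-np.sin(a),0],[np.sin(a),np.cos(a),0],[0,0,1]])
    return [b@R.T+[x,y,0] for b in B]
def render(p,B,roi):
    u0,v0,u1,v1=roi; im=np.zeros(((v1-v0)*SS,(u1-u0)*SS),np.uint8)
    for b in B:
        q=(proj(p,b)+.5-[u0,v0])*SS-.5
        h=cv2.convexHull(np.round(q*16).astype(np.int32).reshape(-1,1,2)) 
        cv2.fillConvexPoly(im,h,255,cv2.LINE_AA,4)
    return cv2.resize(im,(u1-u0,v1-v0),interpolation=cv2.INTER_AREA)/255.
def fit(views,B,x0,d=(.01,.01,.1)):
    # views: list of (pic,mask)
    V=[]
    for p,m in views:
        ys,xs=np.where(m); r=(max(xs.min()-12,0),max(ys.min()-12,0),min(xs.max()+13,512),min(ys.max()+13,384))
        g=cv2.GaussianBlur(m[r[1]:r[3],r[0]:r[2]].astype(np.float32),(0,0),1.0); V.append((p,g,r))
    def c(s):
        return sum(((cv2.GaussianBlur(render(p,place(B,*s),r).astype(np.float32),(0,0),1.0)-g)**2).sum() for p,g,r in V)
    best=None
    for k in range(2):
        x0=np.asarray(x0,float); S=np.array([x0]+[x0+np.eye(3)[i]*d[i] for i in range(3)])
        o=minimize(c,x0,method="Nelder-Mead",options=dict(initial_simplex=S,xatol=1e-5,fatol=1e-3)); x0=o.x
    return o.x,o.fun/sum(g.sum() for _,g,_ in V)
def colmask(p,name):
    c=cv2.cvtColor(p["color"],cv2.COLOR_RGB2HSV).astype(int);H,S,V=c[...,0],c[...,1],c[...,2]
    if name=="blue": return (H>100)&(H<122)&(S>110)
    if name=="yellow": return (H>22)&(H<34)&(S>150)
    if name=="red": return ((H<6)|(H>174))&(S>150)
    if name=="white": return (S<40)&(V>130)
def near(m,ext,pad=6):
    k=np.zeros_like(m);u,v,w,h=ext
    k[max(0,int(v-h/2-pad)):int(v+h/2+pad),max(0,int(u-w/2-pad)):int(u+w/2+pad)]=True
    return m&k
def ray(p,u,v,z):
    d=p["R"].T@np.linalg.inv(p["K"])@[u,v,1]; o=-p["R"].T@p["t"]; return o+d*(z-o[2])/d[2]
E
python3 - <<'E'
from h import *
P={n:cams.read_camera(n) for n in("top","side")}
import pickle
C={}
for n in P:
    for q in ["fence","white_left","blue","yellow","keeper","keeper_knob","keeper_pivot"]:
        try: r=cams.cut_out(P[n],q)
        except Exception as e: print(q,e); continue
        C[n,q]=r
        for x in r[:3]: print(n,q,round(x["score"],2),np.round(x["extent"],1),x["region"].sum())
pickle.dump((P,C),open("s0.pkl","wb"))
E
```

```text
top fence 0.98 [249.7 174.4 120.8  63.7] 1641
top white_left 0.81 [232.1 171.6  32.1  28.9] 317
top blue 0.61 [249.8 228.9  34.1  32.5] 289
top yellow 0.88 [304.  226.6  33.3  34.9] 216
top yellow 0.72 [247.9 228.8  35.5  31.2] 253
top keeper 0.98 [221.6 186.3  67.7  42.4] 602
top keeper 0.5 [244.5 175.4 114.6  63.8] 1764
top keeper_knob 0.87 [224.3 186.1  66.6  43.4] 605
top keeper_pivot 0.77 [248.4 174.3 117.5  65.6] 1541
side fence 0.82 [293.6 191.9  77.1  90.6] 1240
side white_left 0.93 [284.  186.8  34.7  28.4] 455
side white_left 0.72 [290.2 192.3  77.4  86.8] 1295
side blue 0.91 [234.8 205.7  30.5  24.2] 450
side yellow 0.69 [245.1 244.2  33.1  27.3] 570
side yellow 0.54 [355.9 271.8  54.1  43.8] 1637
side keeper 0.6 [263.8 173.6  20.7  52.1] 372
side keeper_knob 0.67 [263.4 171.8  27.9  55.2] 395
side keeper_pivot 0.61 [290.3 192.   75.4  89.6] 1288
```

Run:
```python
from h import *
import pickle
P,C=pickle.load(open("s0.pkl","rb"))
ext={("top","blue"):(247,228,36,34),("top","yellow"):(304,226,36,36),("side","blue"):(235,205,31,28),("side","yellow"):(245,244,34,30)}
for b,x0 in(("blue",None),("yellow",None)):
    V=[]
    for n in P:
        m=near(colmask(P[n],b),ext[n,b],4);V.append((P[n],m));print(n,b,m.sum())
    e=ext["top",b];x=ray(P["top"],e[0],e[1],.014);print(x)
    for vv in(V,V[:1],V[1:]):
        print(b,fit(vv,U,[x[0],x[1],0.]))
t=P["top"]["color"][:,:,::-1];cv2.imwrite("pics/c0.png",cv2.resize(t[130:250,180:330],None,fx=5,fy=5,interpolation=cv2.INTER_CUBIC))
t=P["side"]["color"][:,:,::-1];cv2.imwrite("pics/c1.png",cv2.resize(t[135:255,210:340],None,fx=5,fy=5,interpolation=cv2.INTER_CUBIC))
```

```text
top blue 160
side blue 449
[0.51549145 0.05242613 0.014     ]
blue (array([ 0.51750224,  0.05263031, -0.13552803]), np.float64(0.12068050992116944))
blue (array([ 0.51785396,  0.05321446, -0.12876609]), np.float64(0.29016613960266113))
blue (array([ 0.51732911,  0.05064863, -0.15109383]), np.float64(0.04327843714928574))
top yellow 220
side yellow 254
[ 0.51724469 -0.10195974  0.014     ]
yellow (array([ 0.51696618, -0.09763331, -0.18990128]), np.float64(0.583339578491726))
yellow (array([ 0.51749694, -0.09848063, -0.20834903]), np.float64(0.11789250807328658))
yellow (array([ 0.51795771, -0.08964099, -0.20121151]), np.float64(0.9047593244417446))
```

View pics/c0.png

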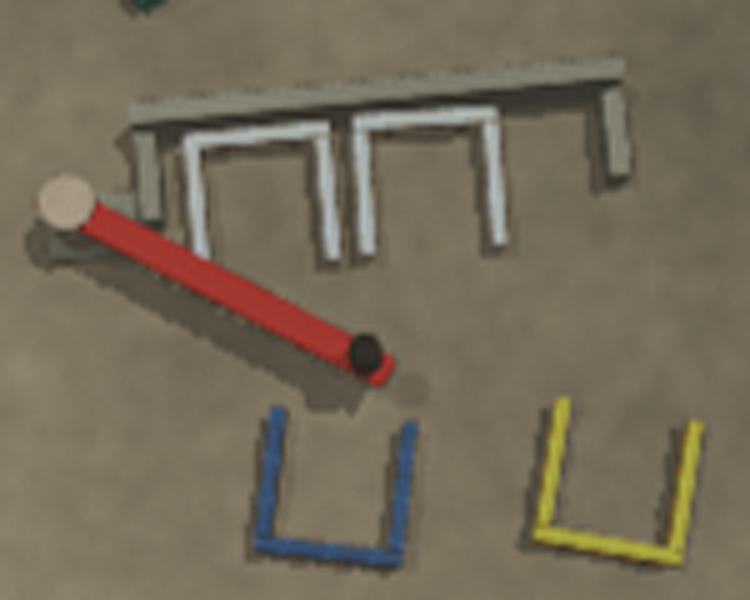

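View pics/c1.png

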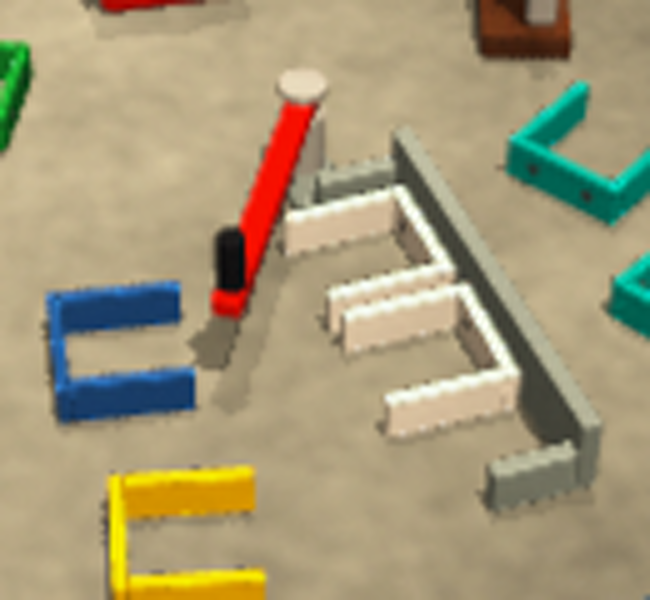

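Run:
```python
from h import *
import pickle
from scipy.optimize import least_squares
P,C=pickle.load(open("s0.pkl","rb"))
T,S=P["top"],P["side"]
px=lambda q,o:((np.array(q)+.5)/5-.5+np.array(o))
ft=lambda q:px(q,(180,130)); fs=lambda q:px(q,(210,135))
# fence-frame point, obs
pts=[((-50,123,30),T,ft((161,218))),((-50,135,30),T,ft((140,221))),((-50,-123,30),T,ft((611,181))),((-50,-135,30),T,ft((630,178))),
((0,-135,50),T,ft((625,82))),((0,135,50),T,ft((133,124))),((-45,170,72),T,ft((68,200))),
((-50,-135,30),S,fs((493,475))),((-50,-123,30),S,fs((487,463))),((-50,123,30),S,fs((318,178))),((-45,170,72),S,fs((303,84)))]
def res(s):
    r=[]
    for X,p,o in pts:
        Y=place([np.array([X])/1000.],*s)[0]; r+=list(proj(p,Y)[0]-o)
    return r
o=least_squares(res,[.68,0,0.],loss="soft_l1");print(o.x);print(np.round(o.fun.reshape(-1,2),2))
F=o.x
for n,z in(("top",.102),):
    k=ray(T,*ft((366,352)),z);print("knob",k)
    R=lambda a:np.array([[np.cos(a),-np.sin(a)],[np.sin(a),np.cos(a)]])
    f=R(F[2]).T@(k[:2]-F[:2])*1000;print(f,f-[-45,170],np.hypot(*(f-[-45,170])),np.arctan2(-(f[0]+45),170-f[1]))
for w in(69,-23):
    x=F[:2]+R(F[2])@[-.043,w/1000.]
    V=[(p,near(colmask(p,"white"),(*(proj(p,[[*x,.014]])[0]),50 if p is T else 60,50),0)) for p in(T,S)]
    print(w,[v[1].sum() for v in V],x)
for p in(T,S): print("cam",-p["R"].T@p["t"])
# hsv samples
for p,q in((T,ft((326,540))),(T,ft((265,480))),(S,fs((150,490))),(S,fs((190,585))),(T,ft((550,540))),(S,fs((420,300))),(T,ft((425,120)))):
    u,v=np.round(q).astype(int);print(cv2.cvtColor(p["color"],cv2.COLOR_RGB2HSV)[v-1:v+2,u].tolist())
for n,p in(("t",T),("s",S)):
    im=cv2.resize(p["color"][:,:,::-1],None,fx=5,fy=5,interpolation=cv2.INTER_CUBIC)
    for B in [place(FENCE,*F)]+[place(U,*(F[:2]+R(F[2])@[-.043,w/1000.]),F[2]+np.pi) for w in(69,-23)]:
        for b in B:
            q=(proj(p,b)+.5)*5-.5
            for i in range(8):
                for j in range(i):
                    if bin(i^j).count("1")==1: cv2.line(im,tuple(np.int32(q[i])),tuple(np.int32(q[j])),(255,0,255),1)
    cv2.imwrite(f"pics/ov{n}.png",im[130*5:250*5,180*5:330*5] if n=="t" else im[135*5:255*5,210*5:340*5])
```

```text
[0.72335224 0.02475075 0.06566213]
[[ 0.34  0.25]
 [ 0.16  0.04]
 [ 0.06 -0.3 ]
 [ 0.63 -0.09]
 [ 0.36 -0.5 ]
 [-0.54 -0.13]
 [-0.42  0.17]
 [-0.27  0.11]
 [-0.87 -0.58]
 [ 0.59  0.64]
 [-0.12 -0.86]]
knob [0.57754017 0.03417203 0.102     ]
[-144.87966917   18.96843295] [ -99.87966917 -151.03156705] 181.07038012548773 0.5842894988004764
69 [np.int64(372), np.int64(288)] [0.67591747 0.09078061]
-23 [np.int64(303), np.int64(272)] [ 0.68195405 -0.00102113]
cam [0.37673434 0.02218721 1.33264912]
cam [ 0.326063   -0.93407545  0.98332721]
[[19, 66, 128], [0, 5, 106], [107, 129, 113]]
[[107, 130, 116], [107, 126, 115], [108, 125, 116]]
[[22, 255, 221], [21, 255, 211], [21, 255, 211]]
[[28, 255, 243], [23, 255, 225], [21, 255, 214]]
[[29, 159, 165], [27, 160, 131], [16, 98, 81]]
[[36, 15, 247], [27, 44, 220], [19, 67, 208]]
[[60, 9, 180], [48, 9, 147], [16, 68, 82]]
```

View pics/ovt.png

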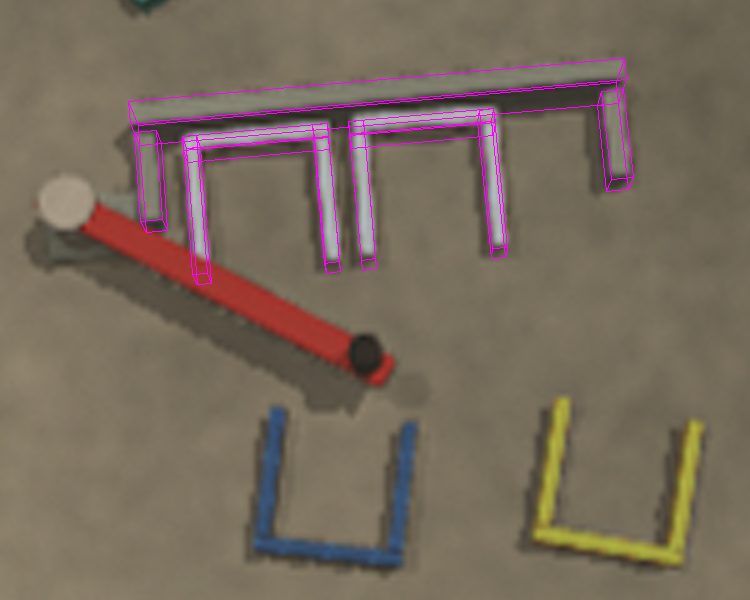

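View pics/ovs.png

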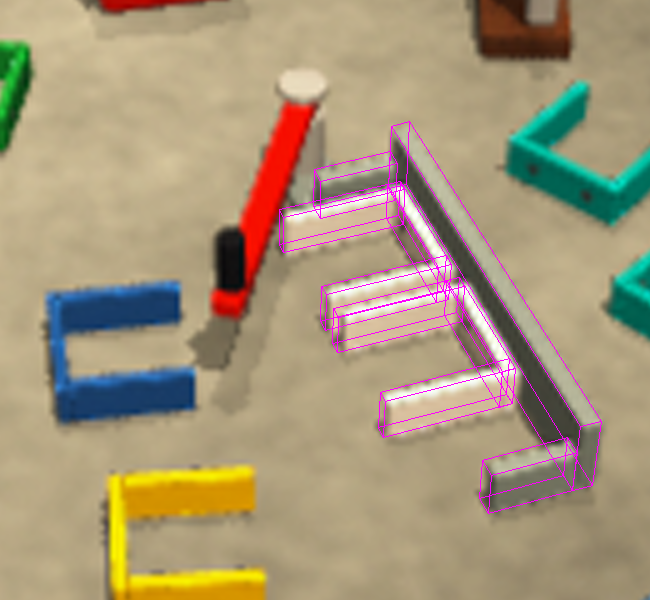

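Overlay agrees within about 1–2 px in both views: fence at (0.723, 0.025), yaw 0.066; keeper 0.58 rad, knob radius 181 mm against 180 given. Now refitting blue/yellow with better masks.

```bash
sed -i 's/(H>100)&(H<122)&(S>110)/(H>98)\&(H<122)\&(S>70)/; s/(H>22)&(H<34)&(S>150)/(H>18)\&(H<34)\&(S>110)/' h.py
cat >> h.py <<'E'
F=np.array([.72335,.02475,.06566])
R2=lambda a:np.array([[np.cos(a),-np.sin(a)],[np.sin(a),np.cos(a)]])
def tofence(s): return np.r_[R2(F[2]).T@(np.asarray(s[:2])-F[:2])*1000,np.degrees(s[2]-F[2]) if len(s)>2 else 0]
def toworld(f): return F[:2]+R2(F[2])@(np.asarray(f[:2])/1000.)
def locate(P,name,guess,pad=8):
    V=[];out=[]
    for n in P:
        p=P[n];q=proj(p,np.vstack(place(U,*guess)));lo,hi=q.min(0),q.max(0)
        m=near(colmask(p,name),(*((lo+hi)/2),*(hi-lo)),pad)
        k,lab,st,_=cv2.connectedComponentsWithStats(m.astype(np.uint8),connectivity=8)
        m=np.isin(lab,[i for i in range(1,k) if st[i,4]>25])
        V.append((p,m))
    for v in(V,V[:1],V[1:]):
        try: out.append(fit(v,U,guess))
        except Exception as e: out.append((None,str(e)))
    return out
E
python3 - <<'E'
from h import *
import pickle
P,C=pickle.load(open("s0.pkl","rb"))
for b,g in(("blue",[.5175,.0526,-.135]),("yellow",[.5175,-.0985,-.2])):
    for s,e in locate(P,b,g,4): print(b,np.round(s,4),round(e,3),np.round(tofence(s),1))
print(toworld([-47,23]),toworld([-47,-69]))
E
```

```text
blue [ 0.5175  0.0526 -0.1445] 0.055 [-203.5   41.3  -12. ]
blue [ 0.518   0.0532 -0.1382] 0.096 [-203.    41.9  -11.7]
blue [ 0.5169  0.0511 -0.1401] 0.023 [-204.2   39.8  -11.8]
yellow [ 0.5171 -0.0997 -0.1962] 0.019 [-214.  -110.6  -15. ]
yellow [ 0.5178 -0.0991 -0.1973] 0.015 [-213.2 -110.1  -15.1]
yellow [ 0.5162 -0.1011 -0.1986] 0.006 [-214.9 -112.   -15.1]
[0.67494218 0.04461664] [ 0.68097856 -0.04718512]
```

```bash
cat > plan.py <<'E'
import sys
from h import *
def plan(x,y,z,yaw,n,start=None):
    if start is None:
        s=telemetry.observe();p=np.array(s["tool_pos"]);w=s["tool_rot"][2]
    else: p,w=np.array(start[:3]),start[3]
    p0=p.copy();w0=w;rows=[]
    dw=(yaw-w0+np.pi)%(2*np.pi)-np.pi
    for i in range(1,n+1):
        t=p0+(np.array([x,y,z])-p0)*i/n; wt=w0+dw*i/n
        d=(t-p)*1000; c,s_=np.cos(w),np.sin(w)
        r=[round(c*d[0]+s_*d[1],1),round(s_*d[0]-c*d[1],1),round(-d[2],1),round(-(wt-w),3)]
        p=p+np.array([c*r[0]+s_*r[1],s_*r[0]-c*r[1],-r[2]])/1000; w=w-r[3]; rows.append(r)
    return rows,(*p,w)
def show(rows): print("; ".join(" ".join(f"{v:g}" for v in r) for r in rows))
if __name__=="__main__":
    a=list(map(float,sys.argv[1:]));st=None
    for i in range(0,len(a),5):
        r,st=plan(*a[i:i+4],int(a[i+4]),st);show(r)
E
python3 plan.py .5775 .0342 .2 .066 15
```

```text
37.5 -25.8 0.6 0.016; 37 -26.4 0.5 0.015; 36.6 -27 0.6 0.016; 36.2 -27.5 0.6 0.015; 35.8 -28.1 0.5 0.016; 35.3 -28.6 0.6 0.016; 34.9 -29.2 0.5 0.015; 34.4 -29.8 0.6 0.016; 34 -30.3 0.6 0.015; 33.5 -30.7 0.5 0.016; 33 -31.4 0.6 0.015; 32.5 -31.8 0.6 0.016; 32 -32.3 0.5 0.016; 31.5 -32.8 0.6 0.015; 31 -33.3 0.5 0.016
```

{"fn": "servo_tool", "kwargs": {"targets": "37.5 -26 0.5 0.016; 37 -26.5 0.5 0.016; 36.5 -27 0.5 0.016; 36 -27.5 0.5 0.016; 36 -28 0.5 0.016; 35.5 -28.5 0.5 0.016; 35 -29 0.5 0.016; 34.5 -30 0.5 0.016; 34 -30.5 0.5 0.016; 33.5 -31 0.5 0.016; 33 -31.5 0.5 0.016; 32.5 -32 0.5 0.016; 32 -32.5 0.5 0.016; 31.5 -33 0.5 0.016; 31 -33 0.5 0.016; 0 0 0 0", "hand": 1}}

```text
time: 2.9
tool_pos: [0.5959, 0.048, 0.2009]
tool_rot: [3.137, -0.005, 0.049]
contact_force: [-0.1, -0.9, -0.6]
opening: 0.0918
```

```bash
python3 plan.py .5775 .0342 .2 .066 1 .5775 .0342 .09 .066 5
```

```text
-19.1 12.9 0.9 -0.017
0 -0 22 -0; 0 -0 22 -0; 0 -0 22 -0; 0 -0 22 -0; 0 -0 22 -0
```

{"fn": "servo_tool", "kwargs": {"targets": "-19 13 1 -0.017; 0 0 0 0; 0 0 22 0; 0 0 22 0; 0 0 22 0; 0 0 22 0; 0 0 20 0; 0 0 0 0"}}

```text
time: 3.9
tool_pos: [0.5793, 0.03, 0.0907]
tool_rot: [3.136, -0.009, 0.06]
contact_force: [0.7, -0.6, 0.1]
opening: 0.0918
```

Run:
```python
from h import *
p=cams.read_camera("side");cv2.imwrite("pics/k1.png",cv2.resize(p["color"][110:250,190:340,::-1],None,fx=4,fy=4,interpolation=cv2.INTER_CUBIC))
```

```text
(no output)
```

View pics/k1.png

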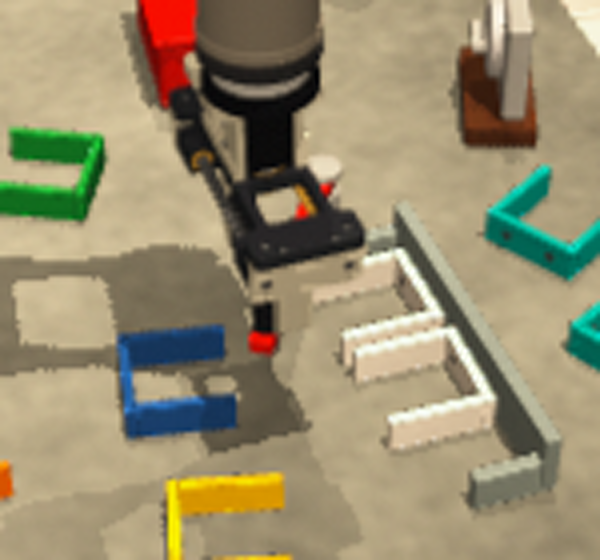

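{"fn": "servo_tool", "kwargs": {"targets": "0 0 0 0; 0 0 0 0; 0 0 0 0; 0 0 0 0; 0 0 0 0; 0 0 0 0", "hand": 0, "squeeze": 12}}

```text
time: 4.7
tool_pos: [0.582, 0.0297, 0.0952]
tool_rot: [3.135, -0.017, 0.06]
contact_force: [0.1, 0.0, 0.3]
opening: 0.0362
```

{"fn": "servo_tool", "kwargs": {"targets": "0 0 3 0; 0 0 1 0; 0 0 0 0; 0 0 0 0"}}

```text
time: 5.2
tool_pos: [0.5819, 0.0297, 0.0906]
tool_rot: [3.135, -0.016, 0.06]
contact_force: [-0.1, -0.4, -0.4]
opening: 0.0007
```

Run:
```python
from h import *
p=cams.read_camera("side");a=cv2.resize(p["color"][130:230,200:300,::-1],None,fx=4,fy=4,interpolation=cv2.INTER_CUBIC)
s=telemetry.observe();tp=np.array(s["tool_pos"]);print(tp,proj(p,[tp,tp-[0,0,.014]]),proj(p,[[.5775,.0342,.102],[.5775,.0342,.066]]))
q=cams.read_camera("top");b=cv2.resize(q["color"][140:240,200:300,::-1],None,fx=4,fy=4,interpolation=cv2.INTER_CUBIC)
print(proj(q,[tp,tp-[0,0,.014]]),proj(q,[[.5775,.0342,.102],[.5775,.0342,.066]]))
cv2.imwrite("pics/k2.png",np.hstack([a,b]))
```

```text
[0.5818863  0.02969561 0.09059039] [[257.05097454 185.25131238]
 [257.1019745  189.02190618]] [[255.02649308 181.38394988]
 [255.19297938 191.08090587]]
[[254.55863307 199.00578236]
 [254.61126792 199.88069954]] [[252.78939063 200.01579621]
 [252.97263586 202.22065032]]
```

View pics/k2.png

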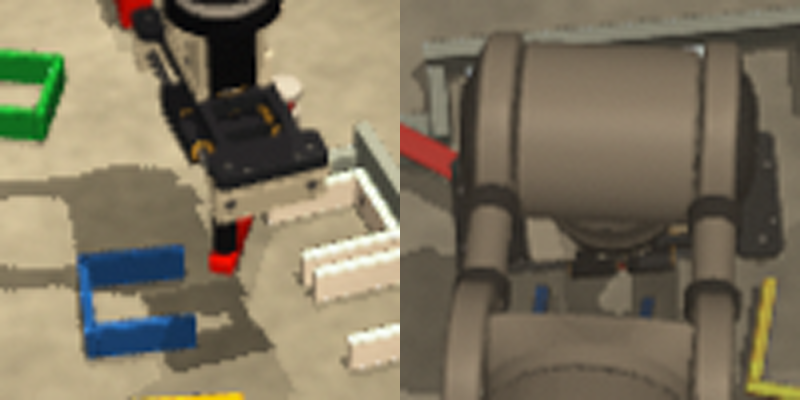

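Run:
```python
from h import *
from scipy.spatial.transform import Rotation as Ro
p=cams.read_camera("side");q=cams.read_camera("top")
s=telemetry.observe();tp=np.array(s["tool_pos"]);M=Ro.from_euler("xyz",s["tool_rot"]).as_matrix();print(M.round(2),s["opening"])
ims=[]
for c,(u,v) in((p,(220,145)),(q,(220,165))):
    im=cv2.resize(c["color"][v:v+66,u:u+66,::-1],None,fx=6,fy=6,interpolation=cv2.INTER_NEAREST)
    def wf(B,col):
        z=(proj(c,B)+.5-[u,v])*6
        for i in range(8):
            for j in range(i):
                if bin(i^j).count("1")==1: cv2.line(im,tuple(np.int32(z[i])),tuple(np.int32(z[j])),col,1)
    for b in(box(-9.5,9.5,0,19,-25,14),box(-9.5,9.5,-19,0,-25,14)): wf(b@M.T+tp,(0,255,0))
    wf(box(-37,37,-95,95,-60,-52)@M.T+tp,(255,255,0))
    wf(box(-9,9,-9,9,66,102)+[.5775,.0342,0],(255,0,255))
    ims.append(im)
cv2.imwrite("pics/k3.png",np.hstack(ims))
```

```text
[[ 1.    0.06  0.02]
 [ 0.06 -1.   -0.01]
 [ 0.02  0.01 -1.  ]] 0.0003285029513486527
```

View pics/k3.png

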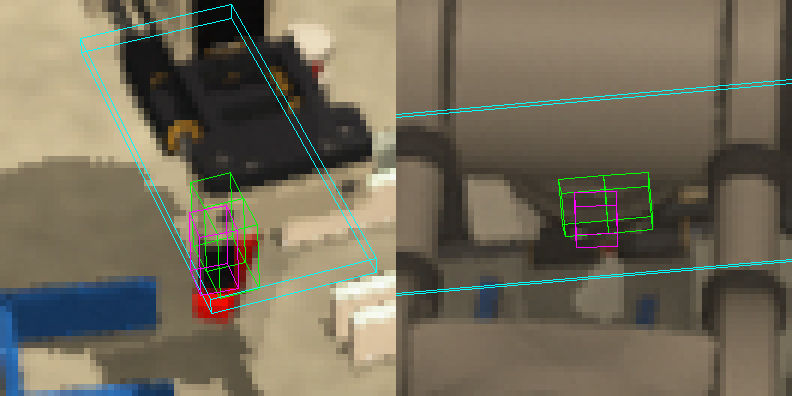

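Run:
```python
from h import *
import pickle
from scipy.spatial.transform import Rotation as Ro
P,C=pickle.load(open("s0.pkl","rb"))
tp=np.array([.155,-.50115,.20775]);M=Ro.from_euler("xyz",[-3.1401,-.0002,.2998]).as_matrix()
ims=[]
for c,(u,v) in((P["side"],(30,290)),(P["top"],(420,290))):
    im=cv2.resize(c["color"][v:v+94,u:u+92,::-1],None,fx=4,fy=4,interpolation=cv2.INTER_NEAREST)
    def wf(B,col):
        z=(proj(c,B)+.5-[u,v])*4
        for i in range(8):
            for j in range(i):
                if bin(i^j).count("1")==1: cv2.line(im,tuple(np.int32(z[i])),tuple(np.int32(z[j])),col,1)
    for b in(box(-9.5,9.5,46,65,-25,14),box(-9.5,9.5,-65,-46,-25,14)): wf(b@M.T+tp,(0,255,0))
    wf(box(-37,37,-95,95,-60,-52)@M.T+tp,(255,255,0))
    ims.append(im)
cv2.imwrite("pics/k4.png",np.hstack(ims))
```

```text
(no output)
```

View pics/k4.png

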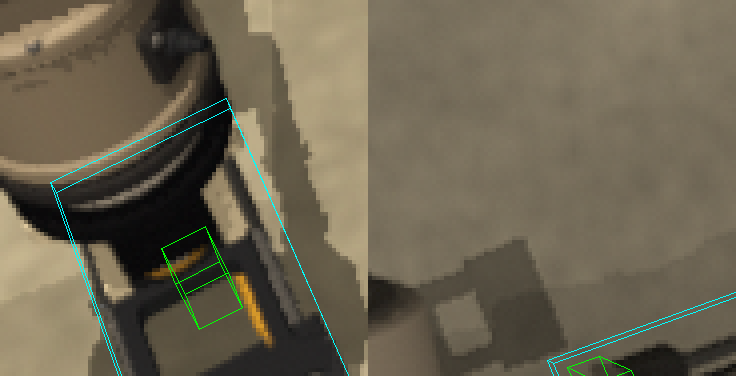

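{"fn": "servo_tool", "kwargs": {"targets": "0 0 -30 0; 0 0 -30 0; 0 0 -30 0; 0 0 -20 0; 0 0 0 0; 0 0 0 0"}}

```text
time: 6.15
tool_pos: [0.5793, 0.0304, 0.2026]
tool_rot: [3.135, -0.014, 0.06]
contact_force: [-0.4, 0.5, -0.8]
opening: 0.0004
```

```bash
cat > look.py <<'E'
import sys
from h import *
from scipy.spatial.transform import Rotation as Ro
s=telemetry.observe();tp=np.array(s["tool_pos"]);M=Ro.from_euler("xyz",s["tool_rot"]).as_matrix();w=s["opening"]*500
print(tp,s["tool_rot"],s["opening"])
ims=[]
for n in("side","top"):
    c=cams.read_camera(n)
    q=proj(c,[tp])[0];u=int(np.clip(q[0]-45,0,512-90));v=int(np.clip(q[1]-55,0,384-110))
    im=cv2.resize(c["color"][v:v+110,u:u+90,::-1],None,fx=4.4,fy=4.4,interpolation=cv2.INTER_CUBIC)
    def wf(B,col):
        z=(proj(c,B)+.5-[u,v])*4.4
        for i in range(8):
            for j in range(i):
                if bin(i^j).count("1")==1: cv2.line(im,tuple(np.int32(z[i])),tuple(np.int32(z[j])),col,1)
    if len(sys.argv)<3:
        for b in(box(-9.5,9.5,w,w+19,-25,14),box(-9.5,9.5,-w-19,-w,-25,14)): wf(b@M.T+tp,(0,255,0))
        wf(box(-37,37,-95,95,-60,-52)@M.T+tp,(255,255,0))
    ims.append(im)
cv2.imwrite(sys.argv[1],np.hstack(ims))
E
python3 look.py pics/k5.png; python3 look.py pics/k5b.png x
```

```text
[0.57927533 0.03036516 0.20257021] [ 3.13515938 -0.01404643  0.05975798] 0.00037373332752620744
[0.57929662 0.03037081 0.20244377] [ 3.13524538 -0.01369556  0.0596996 ] 0.0005946310038910071
```

View pics/k5.png

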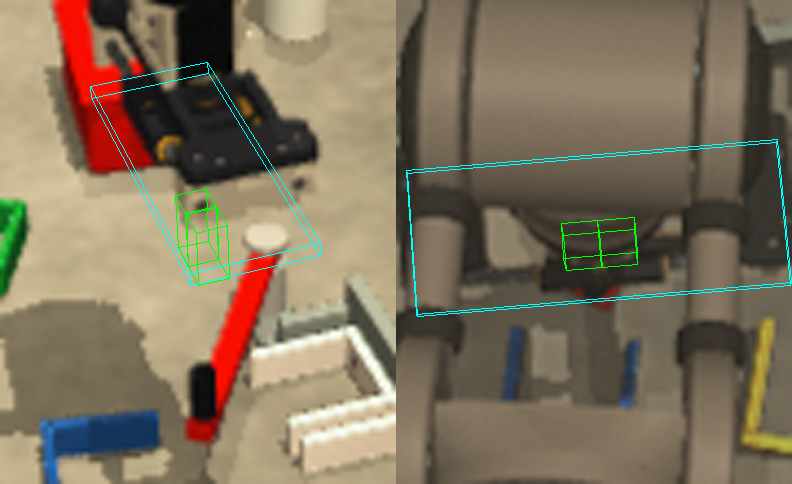

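View pics/k5b.png

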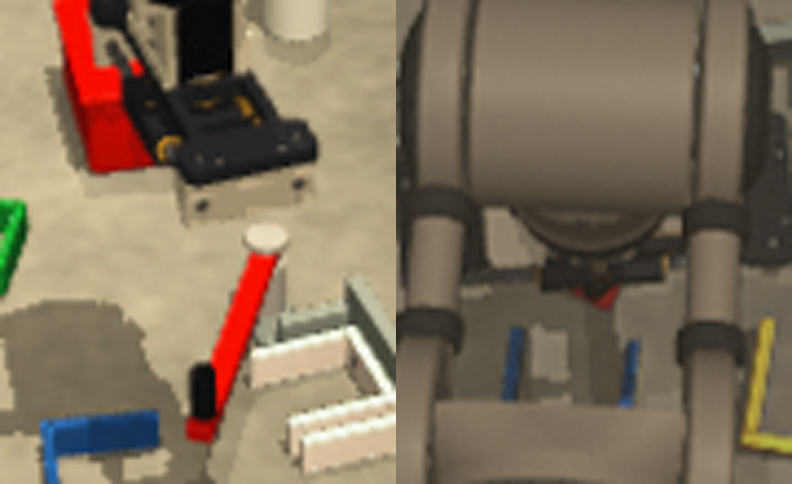

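{"fn": "servo_tool", "kwargs": {"targets": "0 0 0 -0.17; 0 0 0 -0.17; 0 0 0 -0.17; 0 0 0 -0.17; 0 0 0 -0.17; 0 0 0 -0.17; 0 0 0 -0.17; 0 0 0 -0.17; 0 0 0 0", "hand": 1}}

```text
time: 7.48
tool_pos: [0.5772, 0.0304, 0.1961]
tool_rot: [3.138, 0.004, 1.462]
contact_force: [-0.9, 0.9, -0.2]
opening: 0.0857
```

```bash
python3 look.py pics/k6.png; python3 look.py pics/k6b.png x;python3 -c "
from h import *
print(telemetry.observe()['qpos'])"
```

```text
[0.57718263 0.03044545 0.19608449] [3.13785972 0.00429359 1.46235392] 0.08570942162893222
[0.57720556 0.03044927 0.19618259] [3.13773312 0.00429765 1.4601914 ] 0.09036331923218414
[-0.07728385  0.446523    1.39581429 -0.00460658  1.29495426  0.03354458]
```

View pics/k6.png

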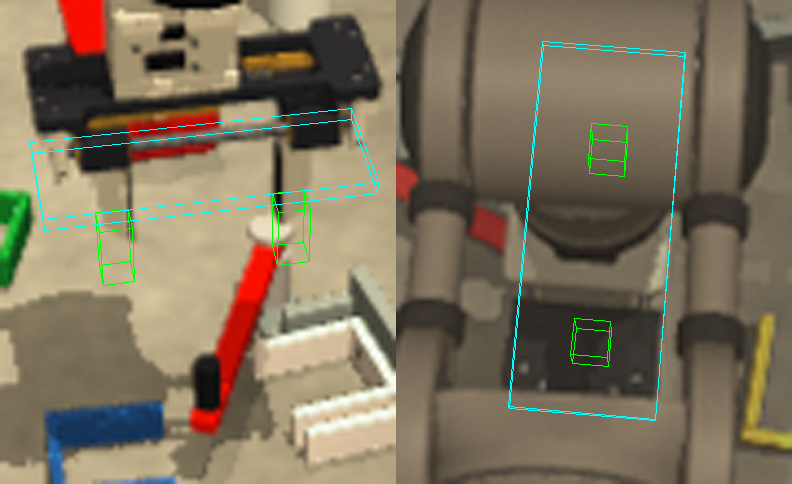

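View pics/k6b.png

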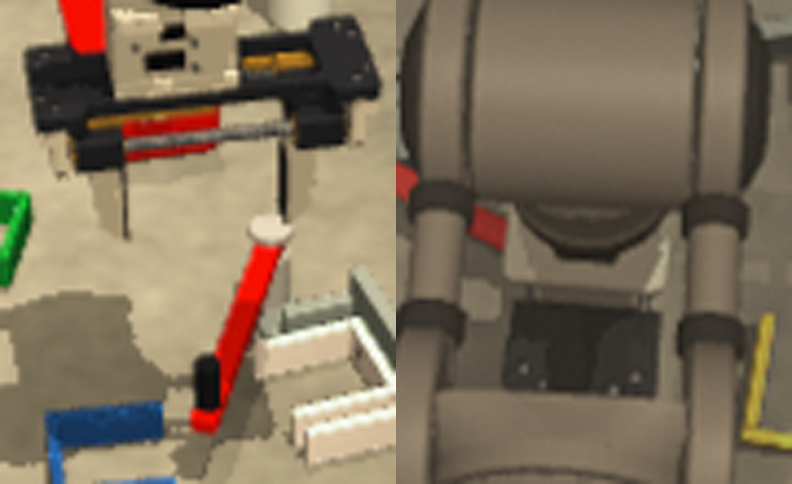

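The gripper closed on nothing: in the enlarged side view the fingertips (115,240) and (297,217) appear ~10 px (≈35 mm) above where the stated TCP puts them. I descend straddling the knob with the jaws open (safe either way), then compare.

```bash
python3 plan.py .578 .0342 .18 1.5 2 .578 .0342 .065 1.5 5
```

```text
1.9 0.1 8.2 -0.019; 1.9 0.2 8.3 -0.02
0 -0 23 0; 0 -0 23 0; 0 -0 23 0; 0 -0 23 0; 0 -0 23 0
```

{"fn": "servo_tool", "kwargs": {"targets": "3 0 8 -0.02; 1 0 8 -0.02; 0 0 23 0; 0 0 23 0; 0 0 23 0; 0 0 23 0; 0 0 23 0; 0 0 0 0; 0 0 0 0"}}

```text
time: 8.8
tool_pos: [0.5774, 0.0349, 0.0583]
tool_rot: [3.139, 0.004, 1.504]
contact_force: [-0.2, 0.3, 0.6]
opening: 0.0917
```

```bash
python3 look.py pics/k7.png; python3 look.py pics/k7b.png x
```

```text
[0.5773766  0.03488939 0.05831706] [3.13916712 0.00438041 1.50445539] 0.09172113125282147
[0.57740908 0.03485316 0.05856717] [3.13875245 0.00441792 1.5044239 ] 0.09154899101189866
```

View pics/k7b.png

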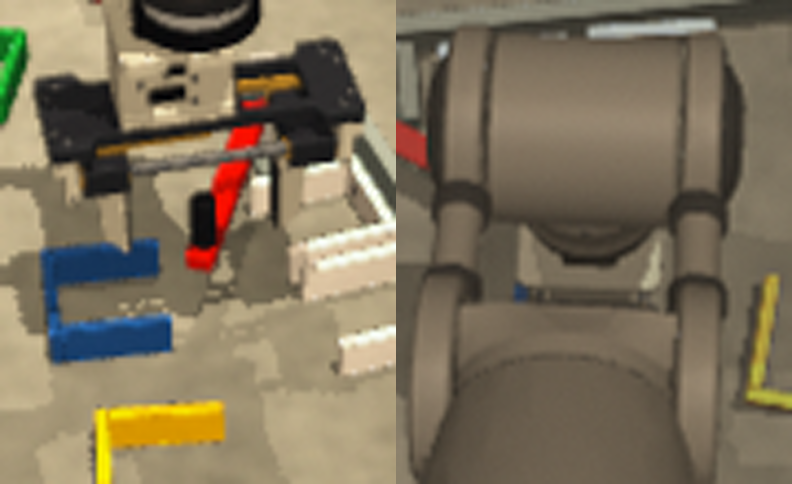

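View pics/k7.png

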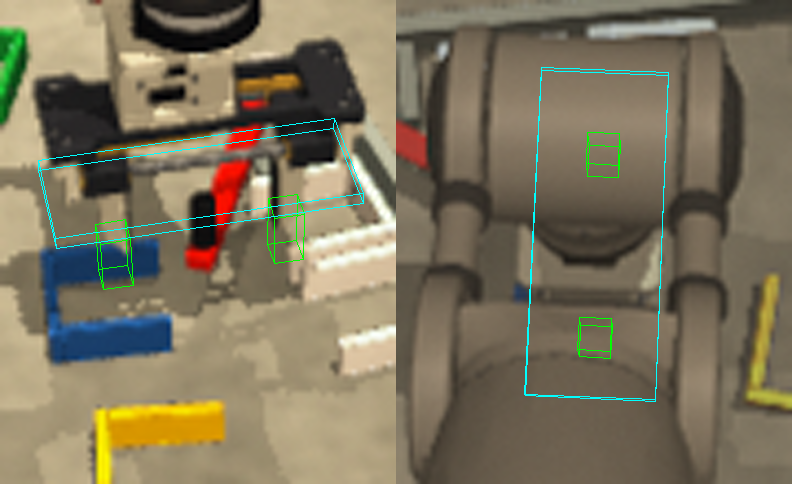

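{"fn": "servo_tool", "kwargs": {"targets": "0 0 0 0; 0 0 0 0; 0 0 0 0; 0 0 0 0; 0 0 0 0; 0 0 0 0; 0 0 0 0; 0 0 0 0; 0 0 0 0", "hand": 0, "squeeze": 15}}

```text
time: 10.12
tool_pos: [0.5782, 0.0348, 0.0599]
tool_rot: [3.136, 0.004, 1.504]
contact_force: [0.1, 0.5, -0.7]
opening: 0.0176
```

```bash
python3 look.py pics/k8b.png x
```

```text
[0.57822437 0.03484745 0.0598807 ] [3.13601524 0.00433175 1.5043917 ] 0.017575790944435753
```

View pics/k8b.png

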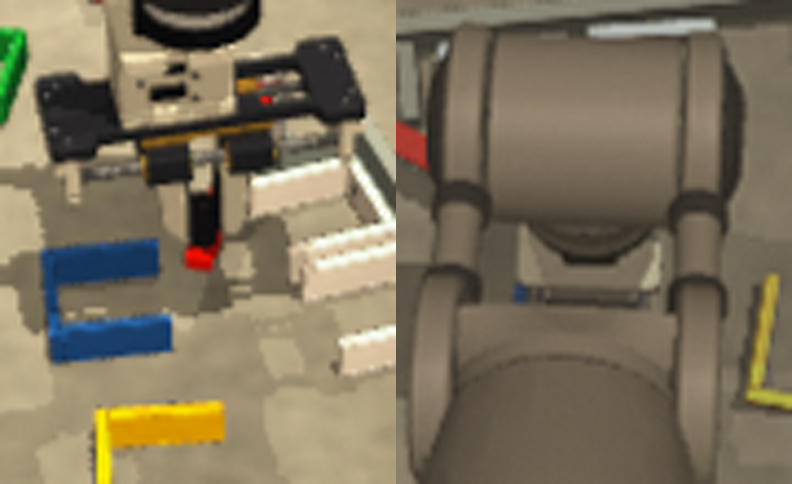

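```bash
cat > arc.py <<'E'
import sys
from plan import *
a0,a1,n=float(sys.argv[1]),float(sys.argv[2]),int(sys.argv[3])
z=float(sys.argv[4]);off=np.array([float(v) for v in sys.argv[5:7]])/1000 if len(sys.argv)>5 else 0
st=None
s=telemetry.observe();w=s["tool_rot"][2]
f=tofence(s["tool_pos"][:2]);print("angle now",np.arctan2(-(f[0]+45),170-f[1]),"rad",np.hypot(f[0]+45,170-f[1]))
out=[]
for i in range(1,n+1):
    a=a0+(a1-a0)*i/n; p=toworld([-45-180*np.sin(a),170-180*np.cos(a)])+off
    r,st=plan(p[0],p[1],z,w,1,st);out+=r
show(out)
E
python3 arc.py .584 1.25 10 .06
```

```text
angle now 0.5825936837960327 rad 180.1370927677971
5.8 -10.8 -0.1 -0; 6.3 -10.2 -0 -0; 7 -9.7 -0 -0; 7.5 -9.3 -0 -0; 8.2 -8.8 -0 -0; 8.8 -8.2 -0 -0; 9.2 -7.6 -0 -0; 9.8 -6.9 -0 -0; 10.2 -6.3 -0 -0; 10.6 -5.6 -0 -0
```

{"fn": "servo_tool", "kwargs": {"targets": "5.8 -10.8 0 0; 6.3 -10.2 0 0; 7 -9.7 0 0; 7.5 -9.3 0 0; 8.2 -8.8 0 0; 8.8 -8.2 0 0; 9.2 -7.6 0 0; 9.8 -6.9 0 0; 10.2 -6.3 0 0; 10.6 -5.6 0 0"}}

```text
time: 11.48
tool_pos: [0.4971, 0.1293, 0.0598]
tool_rot: [3.131, 0.004, 1.503]
contact_force: [4.5, -1.2, -0.9]
opening: 0.0175
```

```bash
python3 arc.py 1.2 1.9 11 .06
```

```text
angle now 1.2865665715280563 rad 181.19161468610363
-3.3 2.8 -0.2 -0; 10.5 -4.5 -0 -0; 10.8 -3.9 -0 -0; 11 -3.2 -0 -0; 11.2 -2.5 -0 -0; 11.3 -1.7 -0 -0; 11.4 -1.1 -0 -0; 11.5 -0.3 -0 -0; 11.4 0.4 -0 -0; 11.4 1.2 -0 -0; 11.3 1.9 -0 -0
```

{"fn": "servo_tool", "kwargs": {"targets": "10.8 -3.9 0 0; 11 -3.2 0 0; 11.2 -2.5 0 0; 11.3 -1.7 0 0; 11.4 -1.1 0 0; 11.5 -0.3 0 0; 11.4 0.4 0 0; 11.4 1.2 0 0; 11.3 2 0 0; 0 0 0 0"}}

```text
time: 12.72
tool_pos: [0.4931, 0.2393, 0.0597]
tool_rot: [3.134, 0.005, 1.505]
contact_force: [0.6, 0.4, 3.7]
opening: 0.0179
```

```bash
python3 arc.py 1.2 1.9 1 .06
```

```text
angle now 1.9044336718151909 rad 180.69158516917727
-0.9 0.5 -0.3 -0
```

{"fn": "servo_tool", "kwargs": {"targets": "0 0 0 0; 0 0 0 0; 0 0 0 0; 0 0 -20 0; 0 0 -30 0; 0 0 -30 0; 0 0 0 0", "hand": 0.5}}

```text
time: 13.6
tool_pos: [0.4908, 0.2383, 0.1393]
tool_rot: [3.139, 0.007, 1.504]
contact_force: [0.5, -0.5, 0.3]
opening: 0.0457
```

```bash
python3 plan.py .4829 .0576 .14 1.426 6; python3 -c "
from h import *
P=cams.read_camera('top')
for q in((425,432),(380,437)): print(ray(P,q[0]/1.5625,q[1]/1.5625,.028))
cv2.imwrite('pics/t1.png',cv2.resize(P['color'][:,:,::-1],(800,600)))"
```

```text
-30.1 0.7 -0.1 0.013; -30.2 1.1 -0.1 0.013; -30.1 1.5 -0.2 0.013; -30.1 1.9 -0.1 0.013; -30 2.2 -0.1 0.013; -30 2.7 -0.1 0.013
[ 0.38446197 -0.01113659  0.028     ]
[0.37790491 0.0648332  0.028     ]
```

View pics/t1.png

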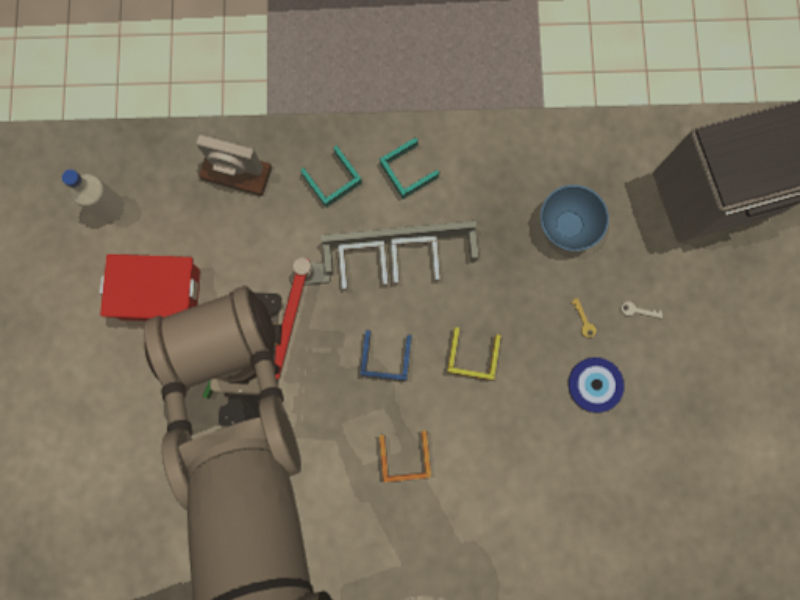

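{"fn": "servo_tool", "kwargs": {"targets": "-30 1 0 0.013; -30 1 0 0.013; -30 1.5 0 0.013; -30 2 0 0.013; -30 2 0 0.013; -20 2 0 0.013; 0 0 0 0; 0 0 0 0"}}

```text
time: 14.65
tool_pos: [0.4759, 0.0623, 0.1289]
tool_rot: [-3.124, 0.011, 1.423]
contact_force: [0.4, 0.7, -0.5]
opening: 0.0461
```

```bash
python3 plan.py .4829 .0576 .14 1.426 1
python3 - <<'E'
from h import *
P={n:cams.read_camera(n) for n in("top","side")}
for s,e in locate(P,"yellow",[.5171,-.0997,-.196],4): print(np.round(s,4),e)
E
python3 look.py pics/b1.png
```

```text
-3.6 7.6 -11.1 -0.003
[ 0.5171 -0.0998 -0.1937] 0.017856550266293656
[ 0.5178 -0.0991 -0.1981] 0.012977326071107543
[ 0.5163 -0.1011 -0.1992] 0.006171647111270548
[0.47599643 0.06257068 0.12917842] [-3.12443645  0.01152029  1.42399432] 0.04562468195389384
```

View pics/b1.png

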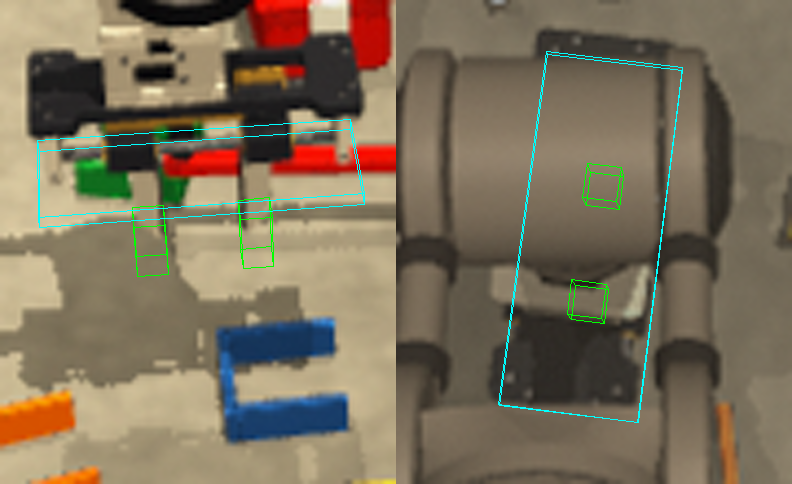

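{"fn": "servo_tool", "kwargs": {"targets": "-3.5 7.5 0 0; 0 0 0 0; 0 0 24 0; 0 0 24 0; 0 0 24 0; 0 0 24 0; 0 0 0 0; 0 0 0 0"}}

```text
time: 15.85
tool_pos: [0.4844, 0.0579, 0.0325]
tool_rot: [-3.13, 0.011, 1.426]
contact_force: [-0.3, 0.5, 0.7]
opening: 0.0462
```

```bash
python3 plan.py .4829 .0576 .03 1.426 1;python3 look.py pics/b2.png;python3 look.py pics/b2b.png x
```

```text
-0.5 -1.4 2.5 -0
[0.48438489 0.05789141 0.03245622] [-3.12960477  0.01073006  1.42593781] 0.04617992001318866
[0.48437627 0.05786785 0.03261641] [-3.13002844  0.01071257  1.42597933] 0.0458106144880965
```

View pics/b2.png

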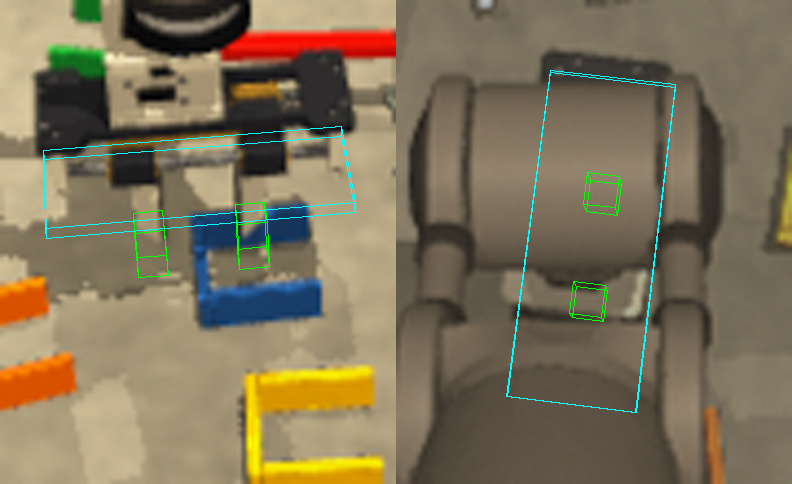

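View pics/b2b.png

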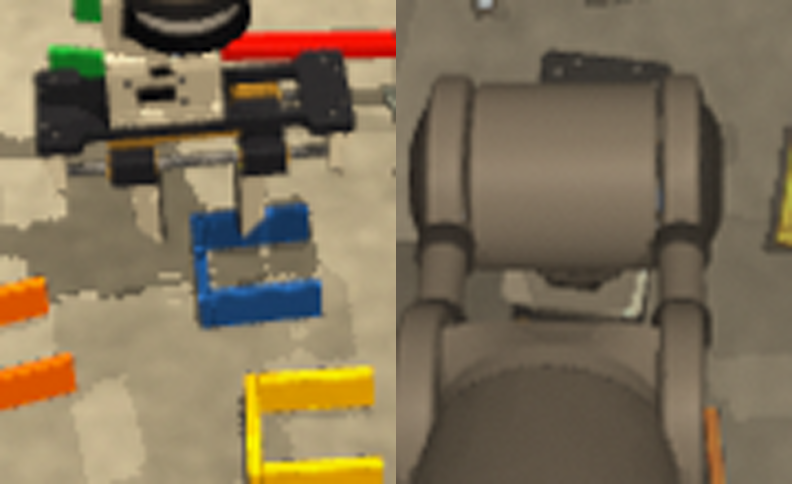

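{"fn": "servo_tool", "kwargs": {"targets": "-0.5 -1.5 12 0; 0 0 12 0; 0 0 5 0; 0 0 0 0"}}

```text
time: 16.55
tool_pos: [0.4824, 0.0573, 0.0019]
tool_rot: [-3.131, 0.011, 1.426]
contact_force: [0.0, 0.1, -0.7]
opening: 0.0456
```

```bash
python3 look.py pics/b3b.png x
```

```text
[0.48235715 0.05727256 0.00188089] [-3.13066958  0.01061441  1.42586385] 0.04564237966139309
```

View pics/b3b.png

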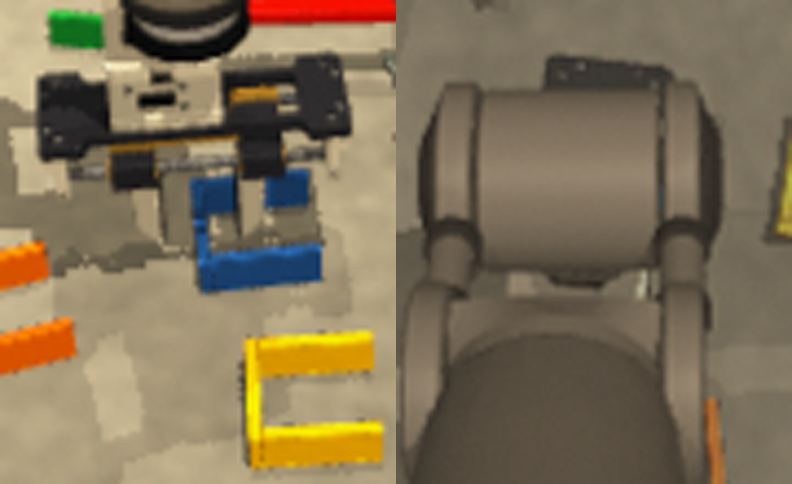

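{"fn": "servo_tool", "kwargs": {"targets": "0.5 0 5 0; 0 0 0 0; 0 0 0 0"}}

```text
time: 17.02
tool_pos: [0.4832, 0.0578, -0.0025]
tool_rot: [-3.133, 0.01, 1.426]
contact_force: [-0.1, 1.1, -0.6]
opening: 0.0458
```

{"fn": "servo_tool", "kwargs": {"targets": "0 0 4 0; 0 0 0 0; 0 0 0 0"}}

```text
time: 17.4
tool_pos: [0.4832, 0.0577, -0.0066]
tool_rot: [-3.133, 0.01, 1.426]
contact_force: [0.2, -0.7, 0.6]
opening: 0.0459
```

```bash
python3 look.py pics/b4b.png x
```

```text
[ 0.48323084  0.05772459 -0.00664824] [-3.13300754  0.0103445   1.42592007] 0.04594223495041429
```

View pics/b4b.png

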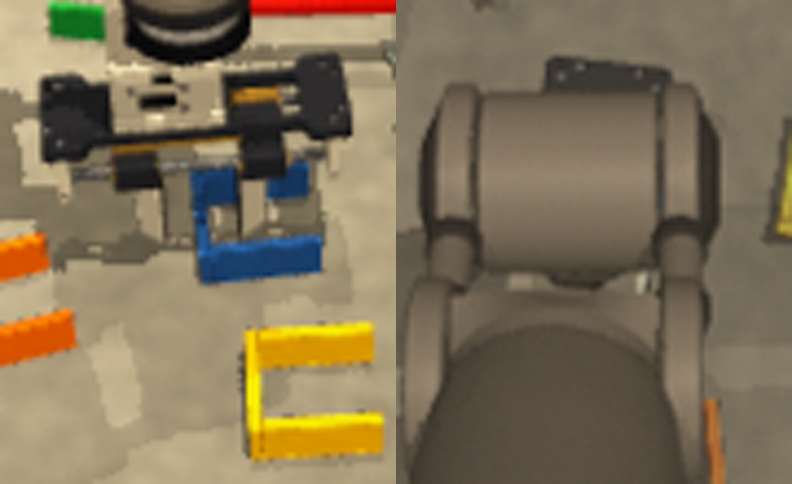

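{"fn": "servo_tool", "kwargs": {"targets": "0 0 1 0; 0 0 0 0; 0 0 0 0; 0 0 0 0; 0 0 0 0; 0 0 0 0", "hand": 0.105, "squeeze": 10}}

```text
time: 18.25
tool_pos: [0.483, 0.0577, -0.0076]
tool_rot: [-3.133, 0.01, 1.426]
contact_force: [-0.3, 0.8, 0.5]
opening: 0.0099
```

```bash
python3 look.py pics/b5b.png x
python3 - <<'E'
from h import *
P={n:cams.read_camera(n) for n in("top","side")}
for s,e in locate(P,"blue",[.5175,.0526,-.1445],4): 
    if s is not None: print(np.round(s,4),e)
E
```

```text
[ 0.48302637  0.05774708 -0.00760143] [-3.13267551  0.01036804  1.42598274] 0.009874673728229621
[ 0.5172  0.0504 -0.1393] 0.17116886333827555
```

View pics/b5b.png

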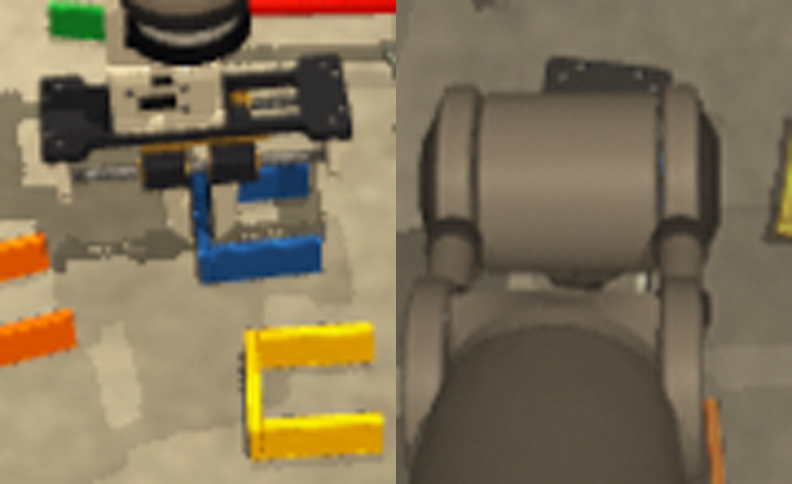

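{"fn": "servo_tool", "kwargs": {"targets": "0 0 0.5 0; 0 0 0 0; 0 0 0 0; 0 0 0 0", "hand": 0, "squeeze": 5}}

```text
time: 18.95
tool_pos: [0.4829, 0.0578, -0.0078]
tool_rot: [-3.133, 0.01, 1.426]
contact_force: [-0.4, 0.4, 2.0]
opening: 0.0082
```

Run:
```python
from plan import *
s=telemetry.observe();print(tofence([*s["tool_pos"][:2],s["tool_rot"][2]-np.pi/2]))
t=toworld([-165,23]);z=s["tool_pos"][2]-.001
r,st=plan(*t,z,np.pi/2+F[2],6);show(r)
```

```text
[-237.78496126   48.78385051  -12.04068423]
-1.7 12.8 0.2 -0.035; -2.1 12.7 0.1 -0.035; -2.5 12.6 0.2 -0.035; -3 12.5 0.2 -0.035; -3.5 12.4 0.1 -0.035; -3.9 12.3 0.2 -0.035
```

{"fn": "servo_tool", "kwargs": {"targets": "-1.2 8.5 0.2 -0.025; -1.4 8.5 0.2 -0.025; -1.6 8.5 0.2 -0.025; -1.8 8.4 0.2 -0.025; -2 8.4 0.2 -0.025; -2.2 8.3 0.2 -0.025; -2.4 8.3 0.2 -0.025; -2.5 8.2 0.2 -0.02; 0 0 0.2 0"}}

```text
time: 20.08
tool_pos: [0.5444, 0.0397, -0.0088]
tool_rot: [-3.114, 0.005, 1.632]
contact_force: [1.8, 0.6, 0.2]
opening: 0.0082
```

```bash
python3 - <<'E'
from plan import *
s=telemetry.observe();f=tofence([*s["tool_pos"][:2],s["tool_rot"][2]-np.pi/2]);print(f)
t=toworld([-165,23]);z=s["tool_pos"][2]
r,st=plan(*t,z,np.pi/2+F[2],2);show(r)
P={n:cams.read_camera(n) for n in("top","side")}
for s,e in locate(P,"blue",[*toworld([f[0]+35,f[1]-0]),F[2]+np.radians(f[2])],6): 
    if s is not None: print(np.round(s,4),e,tofence(s))
E
python3 look.py pics/b6b.png x
```

```text
[-177.58302274   26.65095487   -0.23022764]
-1.8 6.3 -0 -0.002; -1.8 6.3 -0 -0.002
[ 0.5824  0.0392 -0.0042] 0.4585676251035748 [-139.73188239   23.65954259   -4.00296844]
[ 0.54425343  0.03975891 -0.00880267] [-3.11475326  0.00539228  1.63198559] 0.00839012509481576
```

View pics/b6b.png

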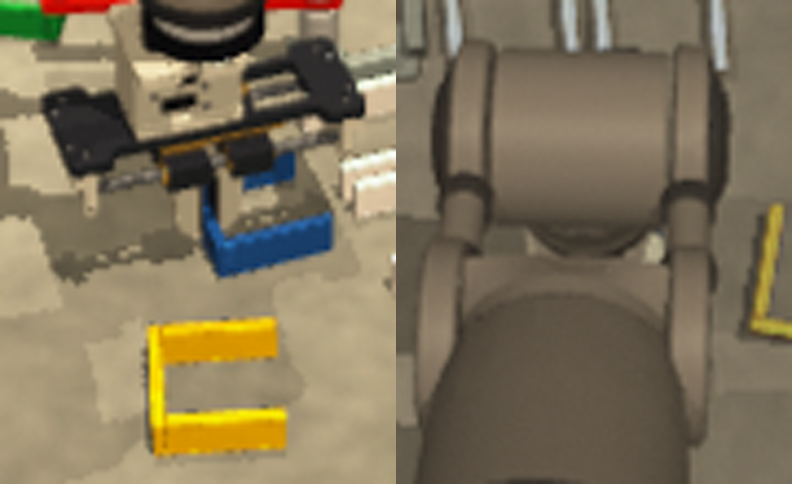

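{"fn": "servo_tool", "kwargs": {"targets": "-1.8 6 0.2 0; -1.8 5.5 0.2 -0.003; 0 0 0.2 0; 0 0 0 0"}}

```text
time: 20.78
tool_pos: [0.5523, 0.0377, -0.0095]
tool_rot: [-3.107, 0.004, 1.636]
contact_force: [0.2, -0.4, 1.1]
opening: 0.0083
```

{"fn": "servo_tool", "kwargs": {"targets": "0 0 0 0; 0 0 0 0; 0 0 0 0; 0 0 -20 0; 0 0 -30 0; 0 0 -30 0; 0 -30 0 0.17; 0 -30 0 0.17; 0 -30 0 0.17; 0 -15 0 0.17; 0 0 0 0.17; 0 0 0 0.17; 0 0 0 0.17; 0 0 0 0.17; 0 0 0 0.17; 0 0 0 0.08; 0 0 0 0", "hand": 0.45}}

```text
time: 22.9
tool_pos: [0.446, 0.0556, 0.0749]
tool_rot: [3.135, 0.042, -0.028]
contact_force: [0.2, -0.8, -0.2]
opening: 0.0413
```

```bash
python3 - <<'E'
from plan import *
s=telemetry.observe();print(tofence([*s["tool_pos"][:2],s["tool_rot"][2]]))
P={n:cams.read_camera(n) for n in("top","side")}
for s,e in locate(P,"blue",[*toworld([-130,23]),F[2]],8): 
    if s is not None: print(np.round(s,4),e,tofence(s))
cv2.imwrite("pics/t2.png",cv2.resize(P["top"]["color"][110:310,160:360,::-1],None,fx=3,fy=3,interpolation=cv2.INTER_CUBIC))
E
python3 look.py pics/b7.png
```

```text
[-274.72995669   49.02372688   -5.36763669]
[0.5887 0.0397 0.0656] 0.20287076020852113 [-1.33338464e+02  2.37669196e+01 -4.07133714e-03]
[0.5963 0.0409 0.0873] 0.8401064872741699 [-125.75371776   24.50184652    1.2391342 ]
[0.5881 0.0387 0.0499] 0.021889898084825086 [-134.02663791   22.75649232   -0.90521666]
[0.44602208 0.05565831 0.0749147 ] [ 3.13523181  0.04235284 -0.02698899] 0.041092959051267405
```

View pics/b7.png

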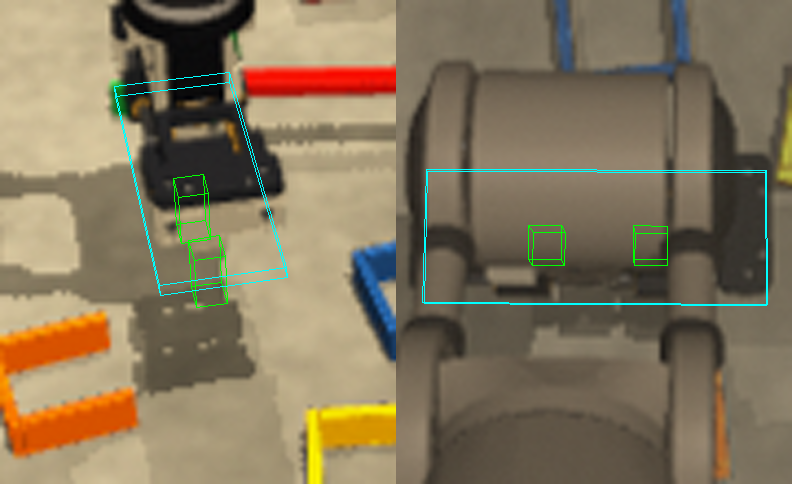

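View pics/t2.png

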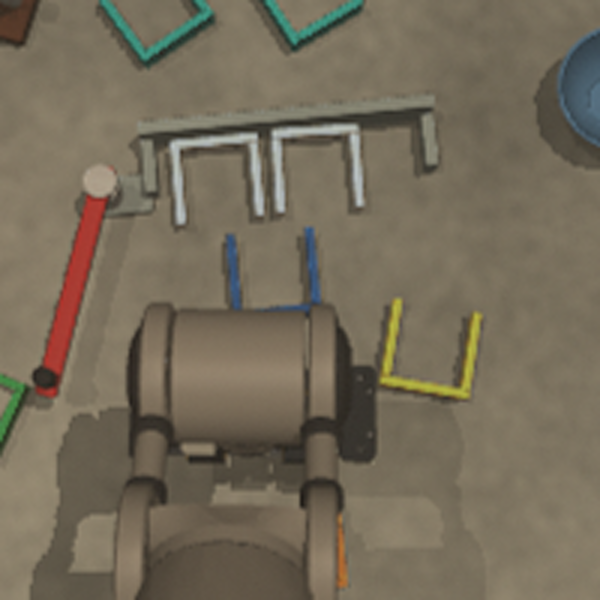

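Run:
```python
from plan import *
r,st=plan(*toworld([-197,23]),.06,F[2],4);show(r)
r,st=plan(*toworld([-197,23]),-.008,F[2],3,st);show(r)
```

```text
19.9 4.7 3.7 -0.023; 19.9 5.1 3.8 -0.024; 19.7 5.6 3.7 -0.023; 19.5 6 3.7 -0.023
0 0 22.7 -0; 0 0 22.7 -0; 0 0 22.6 -0
```

{"fn": "servo_tool", "kwargs": {"targets": "19 4.7 3.7 -0.023; 19 5 3.7 -0.023; 18 5 3.7 -0.023; 16 5 3.7 -0.023; 0 0 0 0; 0 0 0 0"}}

```text
time: 23.85
tool_pos: [0.5184, 0.0362, 0.0565]
tool_rot: [3.14, 0.044, 0.072]
contact_force: [-0.2, 0.3, 0.4]
opening: 0.0413
```

Run:
```python
from plan import *
s=telemetry.observe();print(tofence([*s["tool_pos"][:2],s["tool_rot"][2]]),s["tool_rot"])
r,st=plan(*toworld([-197,23]),.06,F[2],1);show(r)
r,st=plan(*toworld([-197,23]),-.008,F[2],3,st);show(r)
```

```text
[-203.71461      24.84924566    0.37876572] [3.13968872 0.0440562  0.07227071]
6.7 1.9 -3.5 0.007
0 -0 22.7 -0; 0 -0 22.6 -0; 0 -0 22.7 -0
```

{"fn": "servo_tool", "kwargs": {"targets": "5 2 0 0.006; 0 0 20 0; 0 0 20 0; 0 0 20 0; 0 0 4 0; 0 0 0 0"}}

```text
time: 24.6
tool_pos: [0.5215, 0.0346, -0.0069]
tool_rot: [3.139, 0.04, 0.065]
contact_force: [-1.2, -0.0, 0.7]
opening: 0.0412
```

```bash
python3 - <<'E'
from plan import *
s=telemetry.observe();print(tofence([*s["tool_pos"][:2],s["tool_rot"][2]]),s["tool_rot"])
r,st=plan(*toworld([-110,23]),-.008,F[2],10);show(r)
E
python3 look.py pics/b8.png
```

```text
[-2.00805388e+02  2.30852303e+01 -1.11023262e-02] [3.13888288 0.04047767 0.06546623]
9.1 0 0.1 -0; 9.1 0 0.1 -0; 9 0 0.1 -0; 9.1 0 0.1 -0; 9.1 0 0.1 -0; 9.1 0 0.2 -0; 9.1 0 0.1 -0; 9 0.1 0.1 -0; 9.1 -0 0.1 -0; 9.1 -0 0.1 -0
[ 0.52146263  0.03461008 -0.00691166] [3.13888288 0.04047767 0.06546623] 0.04118543533330027
```

View pics/b8.png

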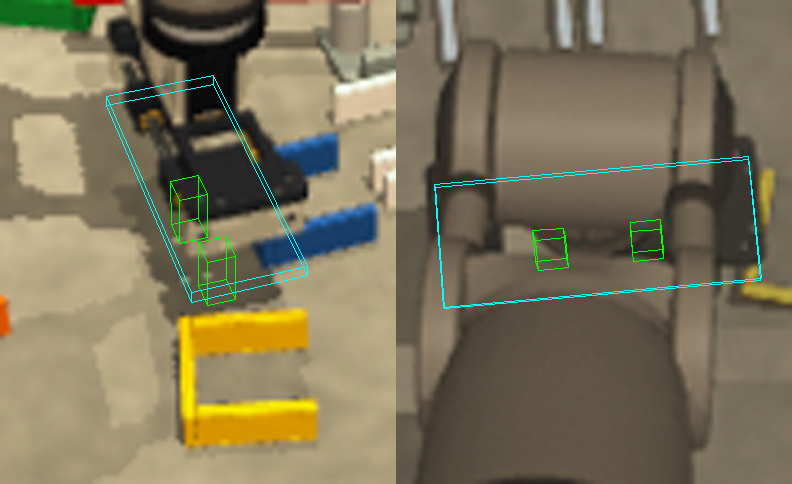

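{"fn": "servo_tool", "kwargs": {"targets": "8 0 0.1 0; 8 0 0.1 0; 8 0 0.1 0; 8 0 0.1 0; 8 0 0.1 0; 8 0 0.1 0; 8 0 0.1 0; 8 0 0.1 0; 7 0 0.1 0; 0 0 0 0"}}

```text
time: 25.95
tool_pos: [0.5982, 0.0396, -0.0092]
tool_rot: [3.139, 0.039, 0.066]
contact_force: [0.1, -0.3, 0.3]
opening: 0.0416
```

```bash
python3 - <<'E'
from plan import *
s=telemetry.observe();f=tofence([*s["tool_pos"][:2],s["tool_rot"][2]]);print(f,s["tool_rot"])
P={n:cams.read_camera(n) for n in("top","side")}
for s,e in locate(P,"blue",[*toworld([f[0]+48,23]),F[2]],8): 
    if s is not None: print(np.round(s,4),e,tofence(s))
E
python3 look.py pics/b9.png x
```

```text
[-1.23938116e+02  2.29981473e+01 -1.58268593e-03] [3.13851654 0.03851004 0.06563238]
[0.6513 0.0408 0.0702] 1.2710293451799088 [-70.81665321  20.78696292   0.25816568]
[ 0.59753284  0.03957803 -0.0091992 ] [3.13857224 0.03920157 0.06563394] 0.04089257908284861
```

View pics/b9.png

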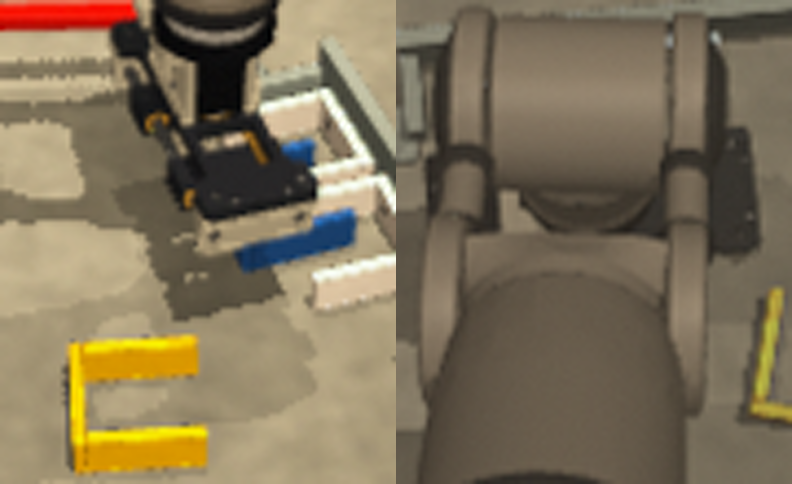

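{"fn": "servo_tool", "kwargs": {"targets": "6 0 0.1 0; 6 0 0 0; 4 0 0 0; 3 0 0 0; 0 0 0 0"}}

```text
time: 26.78
tool_pos: [0.6167, 0.0409, -0.0099]
tool_rot: [3.139, 0.041, 0.066]
contact_force: [-0.5, -0.3, 0.4]
opening: 0.0414
```

{"fn": "servo_tool", "kwargs": {"targets": "3 0 0 0; 2 0 0 0"}}

```text
time: 27.02
tool_pos: [0.6213, 0.0412, -0.0102]
tool_rot: [3.139, 0.042, 0.066]
contact_force: [-4.2, -0.3, 3.4]
opening: 0.0411
```

```bash
python3 - <<'E'
from plan import *
s=telemetry.observe();f=tofence([*s["tool_pos"][:2],s["tool_rot"][2]]);print(f,s["tool_rot"],s["contact_force"])
E
python3 look.py pics/b10.png x
```

```text
[-1.00780700e+02  2.30728550e+01  7.07806609e-04] [3.13871297 0.04246919 0.06567235] [-4.19063302 -0.31567845  3.44590669]
[ 0.62127259  0.04116063 -0.01017406] [3.13871297 0.04246919 0.06567235] 0.041135310989169865
```

View pics/b10.png

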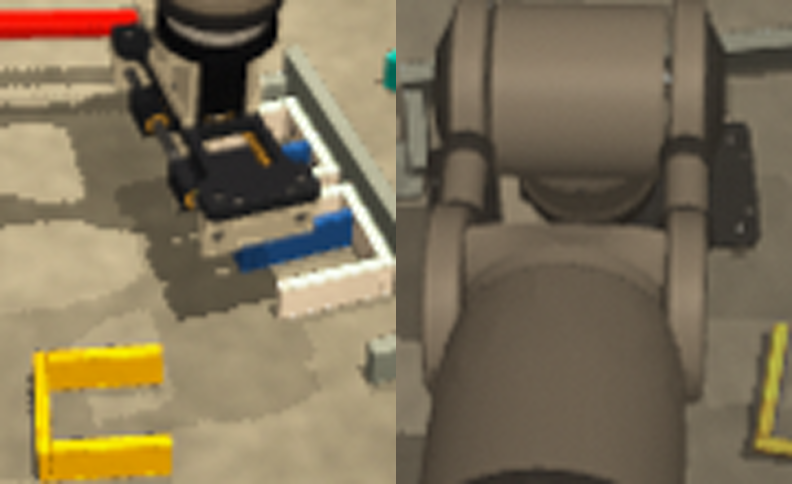

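{"fn": "servo_tool", "kwargs": {"targets": "2.5 0 -0.5 0; 2.5 0 0 0"}}

```text
time: 27.38
tool_pos: [0.6238, 0.0415, -0.0102]
tool_rot: [3.139, 0.049, 0.066]
contact_force: [-14.9, -2.2, 12.7]
opening: 0.0412
```

{"fn": "servo_tool", "kwargs": {"targets": "2.5 0 0 0; 2 0 0 0"}}

```text
time: 27.62
tool_pos: [0.6233, 0.0415, -0.01]
tool_rot: [3.139, 0.06, 0.066]
contact_force: [-10.1, -1.0, 7.0]
opening: 0.0408
```

{"fn": "servo_tool", "kwargs": {"targets": "-4 0 0 0; -5 0 0 0; -20 0 -10 0; -30 0 -30 0; -30 0 -30 0; -30 0 0 0; -30 0 0 0; 0 0 0 0"}}

```text
time: 28.62
tool_pos: [0.4788, 0.0318, 0.0707]
tool_rot: [3.138, 0.047, 0.065]
contact_force: [0.4, -1.0, 0.5]
opening: 0.0414
```

Run:
```python
from plan import *
s=telemetry.observe();f=tofence([*s["tool_pos"][:2],s["tool_rot"][2]]);print(f,s["tool_rot"],s["contact_force"])
P={n:cams.read_camera(n) for n in("top","side")}
for s,e in locate(P,"blue",[*toworld([-50,23]),F[2]],5): 
    if s is not None: print(np.round(s,4),e,tofence(s))
a=cv2.resize(P["top"]["color"][130:210,190:310,::-1],None,fx=6,fy=6,interpolation=cv2.INTER_CUBIC)
cv2.imwrite("pics/t3.png",a)
cv2.imwrite("pics/s3.png",cv2.resize(P["side"]["color"][140:240,230:340,::-1],None,fx=6,fy=6,interpolation=cv2.INTER_CUBIC))
```

```text
[-2.43584589e+02  2.30678319e+01 -9.19039193e-03] [3.13809406 0.04705529 0.0654996 ] [ 0.35575858 -1.0128071   0.49552931]
[0.6763 0.0459 0.0634] 0.1000021164675793 [-45.53876554  24.14663197  -0.1314184 ]
[0.6774 0.0464 0.0619] 0.12615986920278008 [-44.41969804  24.61957594  -0.21420477]
[0.675  0.0449 0.0715] 0.07303702350154585 [-46.97039764  23.24053075   0.33661016]
```

View pics/t3.png

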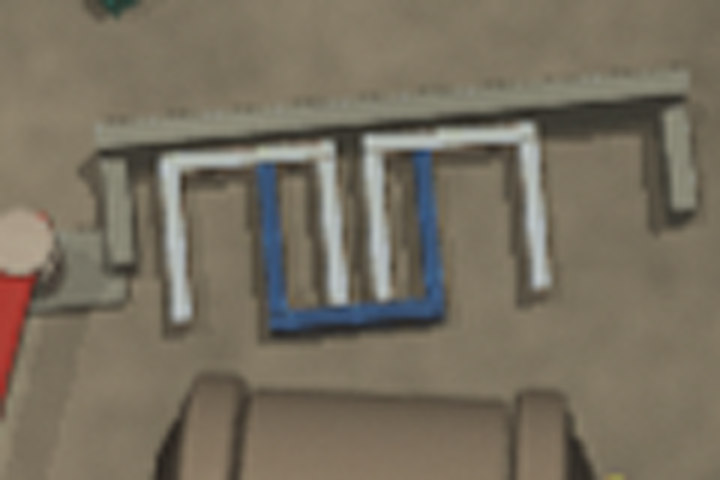

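View pics/s3.png

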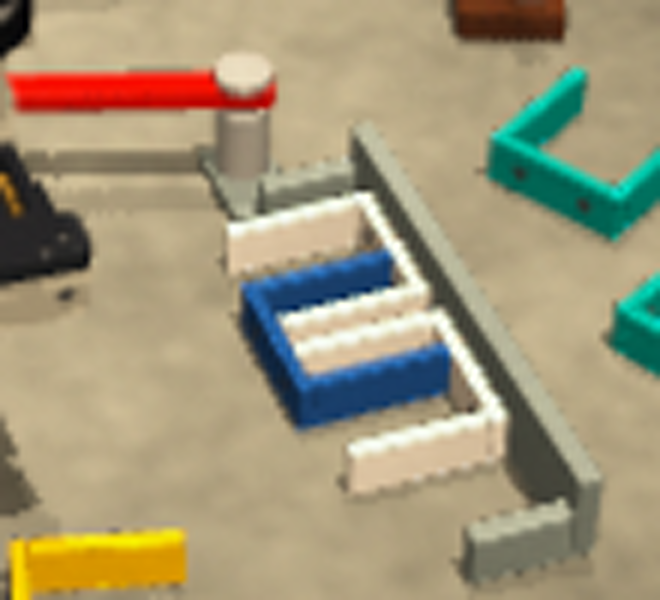

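Blue is home: its legs sit in each white mouth (top crop legs at (268,165) and (425,155)), fit ≈ (-46, 24) mm, square within 0.3°. On to the yellow one.

```bash
python3 plan.py .4828 -.093 .065 1.375 9
```

```text
-0.7 13.8 0.6 -0.146; -2.7 13.6 0.7 -0.145; -4.7 13.1 0.6 -0.146; -6.5 12.2 0.6 -0.145; -8.2 11.2 0.7 -0.146; -9.7 9.8 0.6 -0.145; -11.1 8.4 0.6 -0.146; -12.1 6.6 0.7 -0.145; -13 4.9 0.6 -0.146
```

{"fn": "servo_tool", "kwargs": {"targets": "-0.7 13.8 0.6 -0.146; -2.7 13.6 0.6 -0.146; -4.7 13 0.6 -0.146; -6.5 12.2 0.6 -0.146; -8.2 11.2 0.6 -0.146; -9.7 9.8 0.6 -0.146; -11.1 8.4 0.6 -0.146; -12 6.6 0.6 -0.146; -12 4.9 0.6 -0.13; 0 0 0 0; 0 0 0 0", "hand": 0.5}}

```text
time: 30.1
tool_pos: [0.5012, -0.0977, 0.0635]
tool_rot: [-3.112, 0.014, 1.403]
contact_force: [0.2, -0.0, -0.4]
opening: 0.0456
```

```bash
python3 plan.py .4828 -.093 .06 1.375 1; python3 look.py pics/y1.png
```

```text
1.6 -18.9 3.5 0.028
[ 0.50119133 -0.097743    0.0634784 ] [-3.11174024  0.01371706  1.40312058] 0.045565691111505754
```

View pics/y1.png

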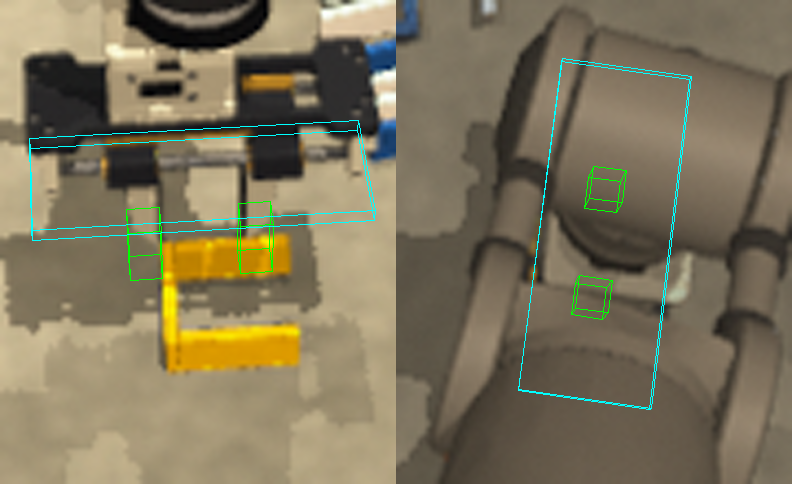

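{"fn": "servo_tool", "kwargs": {"targets": "1.5 -18.5 0 0.028; 0 0 0 0; 0 0 18 0; 0 0 18 0; 0 0 0 0"}}

```text
time: 30.82
tool_pos: [0.485, -0.0926, 0.0284]
tool_rot: [-3.117, 0.015, 1.376]
contact_force: [-0.1, -1.1, 0.6]
opening: 0.0457
```

```bash
python3 plan.py .4828 -.093 .03 1.375 1; python3 plan.py .4828 -.093 -.008 1.375 2;python3 look.py pics/y2.png x
```

```text
-0.8 -2.1 -1.6 0.001
-0.4 -1 18.2 0; -0.4 -1.1 18.2 0.001
[ 0.48501066 -0.09258625  0.02843036] [-3.11723104  0.01509888  1.37559414] 0.045716555103748516
```

View pics/y2.png

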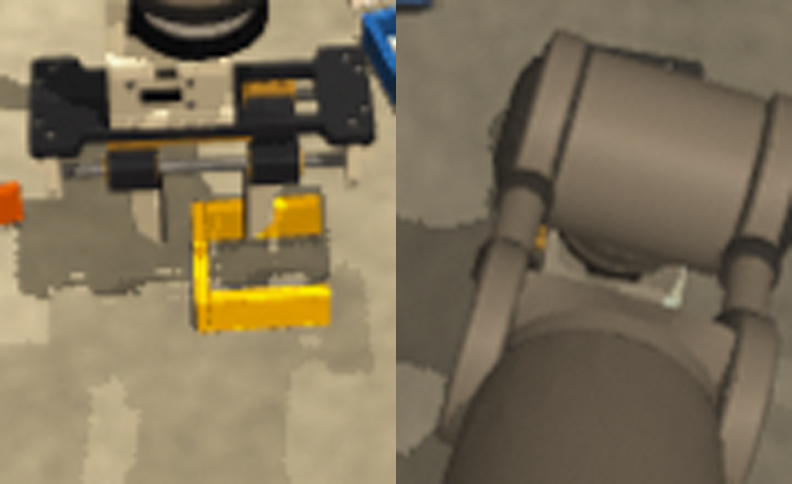

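{"fn": "servo_tool", "kwargs": {"targets": "-0.4 0 18 0; 0 0 16 0; 0 0 0 0; 0 0 0 0"}}

```text
time: 31.42
tool_pos: [0.4886, -0.0946, -0.0015]
tool_rot: [-3.127, 0.016, 1.376]
contact_force: [0.6, 0.4, -0.7]
opening: 0.0458
```

{"fn": "servo_tool", "kwargs": {"targets": "0 0 0.5 0; 0 0 0.2 0; 0 0 0.2 0; 0 0 0.2 0; 0 0 0.2 0; 0 0 0.2 0", "hand": 0, "squeeze": 5}}

```text
time: 32.17
tool_pos: [0.4887, -0.0946, -0.001]
tool_rot: [-3.128, 0.017, 1.376]
contact_force: [-2.3, 1.5, 5.3]
opening: 0.0081
```

```bash
python3 look.py pics/y3.png x
python3 - <<'E'
from plan import *
s=telemetry.observe();print(tofence([*s["tool_pos"][:2],s["tool_rot"][2]-np.pi/2]))
r,st=plan(*toworld([-169,-69]),s["tool_pos"][2]-.001,np.pi/2+F[2],8);show(r)
E
```

```text
[ 0.48872349 -0.09463602 -0.00102061] [-3.12813498  0.01671542  1.37596182] 0.008124282383794769
[-241.95808548 -103.72340361  -14.92346648]
6.5 7.7 0.1 -0.033; 6.3 7.9 0.1 -0.032; 6.1 8.1 0.2 -0.033; 5.7 8.3 0.1 -0.032; 5.5 8.5 0.1 -0.033; 5.2 8.6 0.1 -0.032; 4.9 8.9 0.2 -0.033; 4.7 8.9 0.1 -0.032
```

View pics/y3.png

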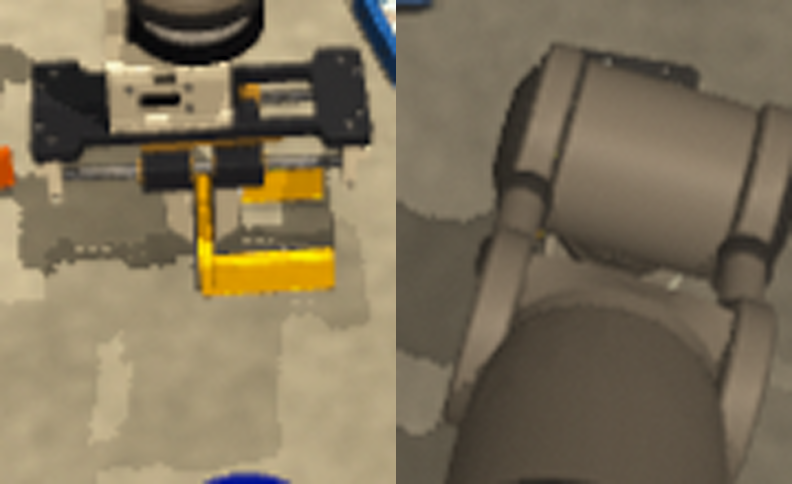

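{"fn": "servo_tool", "kwargs": {"targets": "6.5 7.6 0.2 -0.033; 6.3 7.8 0.2 -0.033; 6 8 0.2 -0.033; 5.7 8.2 0.2 -0.033; 5.5 8.4 0.2 -0.033; 5.2 8.5 0.2 -0.033; 4 8 0.2 -0.03; 3 6 0.2 -0.025; 0 0 0.1 0"}}

```text
time: 33.4
tool_pos: [0.5551, -0.0611, -0.0021]
tool_rot: [-3.121, 0.018, 1.637]
contact_force: [-1.0, -0.4, 1.7]
opening: 0.0092
```

```bash
python3 look.py pics/y4.png x
python3 - <<'E'
from plan import *
s=telemetry.observe();print(tofence([*s["tool_pos"][:2],s["tool_rot"][2]-np.pi/2]))
r,st=plan(*toworld([-169,-69]),s["tool_pos"][2],np.pi/2+F[2],2);show(r)
E
```

```text
[ 0.5550642  -0.06114875 -0.00206362] [-3.12126578  0.0182784   1.63655078] 0.009177358509520768
[-1.73664423e+02 -7.47870133e+01 -1.62944020e-02]
2.9 2.3 -0 -0; 2.9 2.4 -0 -0
```

View pics/y4.png

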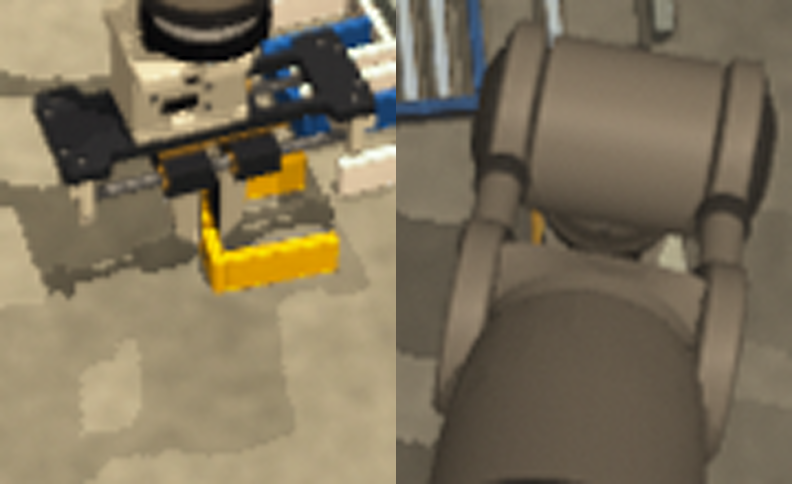

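{"fn": "servo_tool", "kwargs": {"targets": "2.5 2 0.2 0; 2.5 2 0.2 0; 0 0 0 0"}}

```text
time: 33.88
tool_pos: [0.5581, -0.0573, -0.0021]
tool_rot: [-3.121, 0.02, 1.635]
contact_force: [0.8, -0.3, 1.5]
opening: 0.0092
```

{"fn": "servo_tool", "kwargs": {"targets": "0 0 0 0; 0 0 0 0; 0 0 0 0; 0 0 -20 0; 0 0 -30 0; 0 0 -30 0; 0 -30 0 0.17; 0 -30 0 0.17; 0 -30 0 0.17; 0 -10 0 0.17; 0 0 0 0.17; 0 0 0 0.17; 0 0 0 0.17; 0 0 0 0.17; 0 0 0 0.12; 0 0 0 0", "hand": 0.45}}

```text
time: 35.88
tool_pos: [0.457, -0.0399, 0.0801]
tool_rot: [3.124, 0.026, 0.107]
contact_force: [0.3, -0.6, 0.3]
opening: 0.0415
```

Run:
```python
from plan import *
s=telemetry.observe();print(tofence([*s["tool_pos"][:2],s["tool_rot"][2]]),s["tool_rot"])
P={n:cams.read_camera(n) for n in("top","side")}
for s,e in locate(P,"yellow",[*toworld([-133,-69]),F[2]],10): 
    if s is not None: print(np.round(s,4),e,tofence(s))
for s,e in locate(P,"blue",[*toworld([-47,23]),F[2]],5): 
    if s is not None: print(np.round(s,4),e,tofence(s))
a=cv2.resize(P["top"]["color"][120:260,190:330,::-1],None,fx=4,fy=4,interpolation=cv2.INTER_CUBIC)
b=cv2.resize(P["side"]["color"][140:280,220:270,::-1],None,fx=4,fy=4,interpolation=cv2.INTER_CUBIC)
cv2.imwrite("pics/t4.png",np.hstack([a,b]))
```

```text
[-269.96923322  -47.03903982    2.36780298] [3.12440578 0.02565202 0.10698596]
[ 0.5941 -0.0586 -0.0084] 0.13156451100189906 [-134.45387734  -74.72853189   -4.24310198]
[ 0.5984 -0.058  -0.0091] 0.48243172451472965 [-130.08338544  -74.3328113    -4.28357823]
[ 0.5935 -0.0601 -0.0181] 0.0034518966524619754 [-135.15178272  -76.14431456   -4.79700836]
[0.6765 0.0461 0.0662] 0.09875738387717341 [-4.53560222e+01  2.43641747e+01  3.29879795e-02]
[0.6777 0.0463 0.0687] 0.12743839648885463 [-44.18281363  24.5287831    0.17641547]
[0.675  0.0449 0.0729] 0.07109460681343506 [-46.90163833  23.27331103   0.41427374]
```

View pics/t4.png

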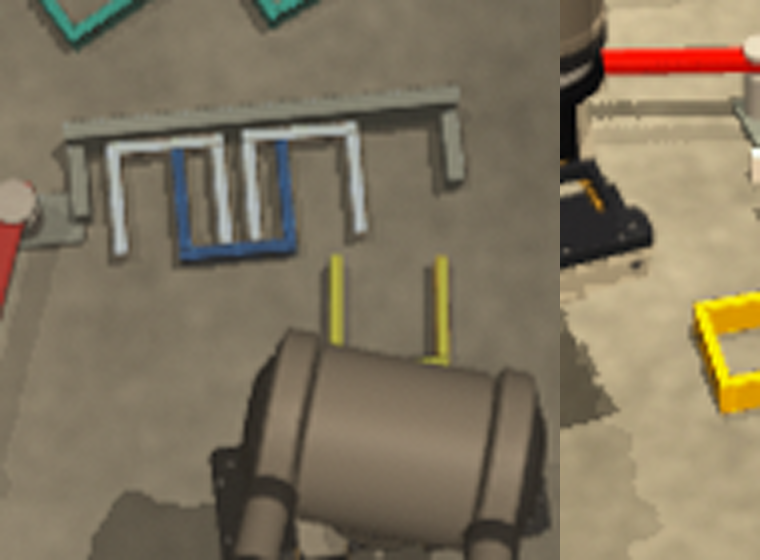

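Run:
```python
from plan import *
r,st=plan(*toworld([-204,-75]),.06,F[2],4);show(r)
```

```text
16.2 7.7 5 0.011; 16.2 7.5 5.1 0.01; 16.4 7.3 5 0.011; 16.4 7.2 5 0.011
```

{"fn": "servo_tool", "kwargs": {"targets": "16 7.5 4 0.01; 16 7.5 4 0.01; 15 7.3 4 0.01; 13 5 4 0.01; 0 0 0 0; 0 0 0 0"}}

```text
time: 36.72
tool_pos: [0.52, -0.0617, 0.0622]
tool_rot: [3.124, 0.026, 0.078]
contact_force: [0.2, 0.3, 1.1]
opening: 0.0412
```

Run:
```python
from plan import *
s=telemetry.observe();print(tofence([*s["tool_pos"][:2],s["tool_rot"][2]]),s["tool_rot"])
r,st=plan(*toworld([-202,-75]),.06,F[2],1);show(r)
```

```text
[-208.5519364   -72.97340805    0.67984459] [3.12419528 0.02648169 0.07752553]
6.5 2.1 2.2 0.012
```

{"fn": "servo_tool", "kwargs": {"targets": "5 2 0 0.012; 0 0 21 0; 0 0 21 0; 0 0 20 0; 0 0 4 0; 0 0 0 0"}}

```text
time: 37.48
tool_pos: [0.5249, -0.0646, -0.0032]
tool_rot: [3.123, 0.023, 0.065]
contact_force: [0.4, 0.7, -0.0]
opening: 0.0412
```

```bash
python3 - <<'E'
from plan import *
s=telemetry.observe();print(tofence([*s["tool_pos"][:2],s["tool_rot"][2]]),s["tool_rot"])
f=tofence(s["tool_pos"][:2])
st=None
r,st=plan(*toworld([-175,f[1]]),-.006,F[2],4);show(r)
r,st=plan(*toworld([-130,f[1]+7]),-.006,F[2],6,st);show(r)
E
python3 look.py pics/y5.png x
```

```text
[-2.03910041e+02 -7.61801822e+01 -5.76760226e-02] [3.12268054 0.02258737 0.06465336]
7.2 -0 0.7 -0; 7.3 -0 0.7 -0.001; 7.2 -0 0.7 0; 7.2 -0 0.7 -0
7.5 -1.2 -0 -0; 7.5 -1.1 -0 -0; 7.5 -1.2 -0 -0; 7.5 -1.2 -0 -0; 7.5 -1.1 -0 -0; 7.5 -1.2 -0 -0
[ 0.52487775 -0.06464514 -0.00323935] [3.12268054 0.02258737 0.06465336] 0.04123903201311443
```

View pics/y5.png

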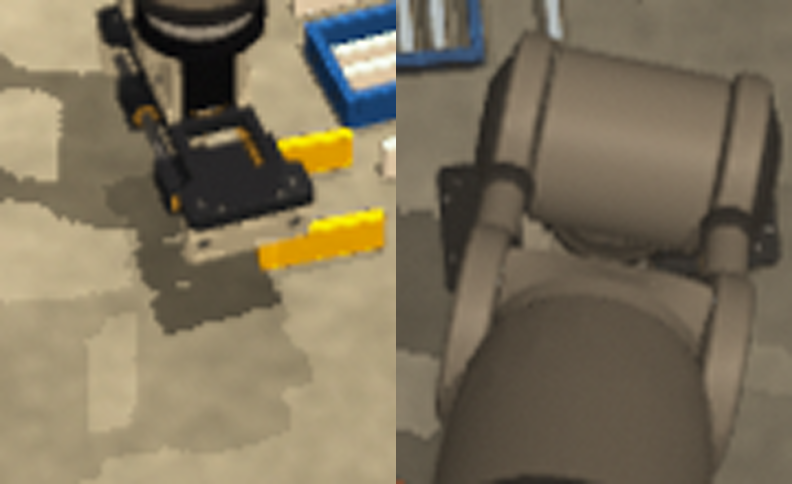

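{"fn": "servo_tool", "kwargs": {"targets": "7 0 0.5 0; 7 0 0.5 0; 7 0 0.5 0; 7 0 0.5 0; 7 -1.2 0 0; 7 -1.2 0 0; 7 -1.2 0 0; 0 0 0 0"}}

```text
time: 38.58
tool_pos: [0.5779, -0.0576, -0.0048]
tool_rot: [3.122, 0.02, 0.065]
contact_force: [-0.3, -0.5, 0.4]
opening: 0.0413
```

```bash
python3 - <<'E'
from plan import *
s=telemetry.observe();f=tofence([*s["tool_pos"][:2],s["tool_rot"][2]]);print(f,s["tool_rot"])
P={n:cams.read_camera(n) for n in("top","side")}
for s,e in locate(P,"yellow",[*toworld([f[0]+51,-72]),F[2]],10): 
    if s is not None: print(np.round(s,4),e,tofence(s))
E
python3 look.py pics/y6.png x
```

```text
[-1.50542762e+02 -7.26361376e+01 -4.10331546e-02] [3.12169715 0.02035278 0.06494384]
[ 0.6309 -0.0524  0.0794] 0.9580526455965909 [-97.2841406  -70.95522437   0.78812137]
[ 0.57729778 -0.05769651 -0.00478329] [3.12178643 0.02100123 0.06478877] 0.04145184334438235
```

View pics/y6.png

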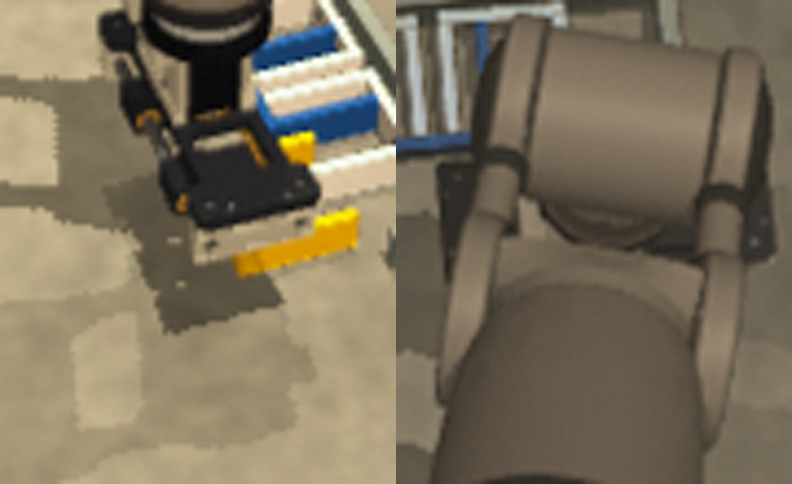

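{"fn": "servo_tool", "kwargs": {"targets": "7 -0.8 0 0; 7 -0.8 0 0; 7 -0.4 0 0; 7 0 0 0; 7 0 0 0; 5 0 0 0; 0 0 0 0"}}

```text
time: 39.65
tool_pos: [0.6191, -0.0529, -0.0057]
tool_rot: [3.122, 0.022, 0.065]
contact_force: [0.7, -0.2, 0.9]
opening: 0.0409
```

```bash
python3 - <<'E'
from plan import *
s=telemetry.observe();f=tofence([*s["tool_pos"][:2],s["tool_rot"][2]]);print(f,s["tool_rot"])
E
python3 look.py pics/y7.png x
```

```text
[-1.09112380e+02 -7.06446561e+01 -6.37128760e-02] [3.12201238 0.02242733 0.064548  ]
[ 0.61910794 -0.0529016  -0.00572034] [3.12201238 0.02242733 0.064548  ] 0.04091159507112727
```

View pics/y7.png

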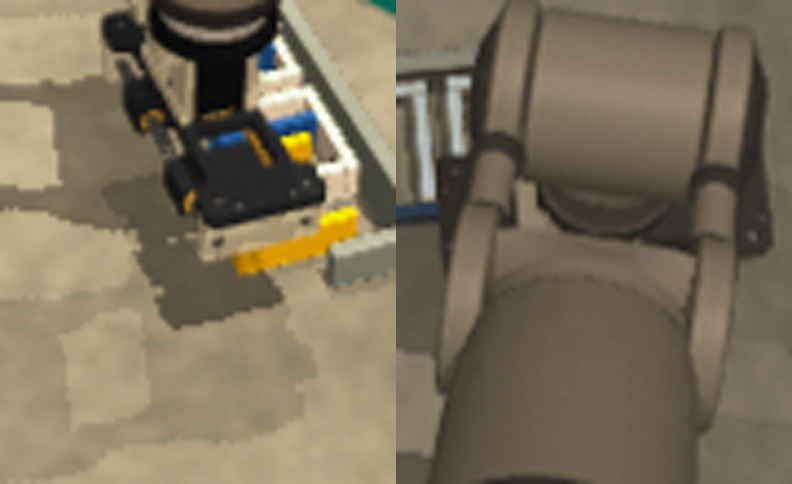

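{"fn": "servo_tool", "kwargs": {"targets": "4 0 0 0; 3 0 0 0; 2.5 0 0 0"}}

```text
time: 40.12
tool_pos: [0.6277, -0.0523, -0.0058]
tool_rot: [3.122, 0.025, 0.064]
contact_force: [-2.7, -0.0, 2.5]
opening: 0.0412
```

{"fn": "servo_tool", "kwargs": {"targets": "2 0 0 0; 2 0 0 0"}}

```text
time: 40.38
tool_pos: [0.6313, -0.0522, -0.0058]
tool_rot: [3.122, 0.026, 0.064]
contact_force: [-4.8, -0.7, 3.7]
opening: 0.0412
```

Run:
```python
from plan import *
s=telemetry.observe();f=tofence([*s["tool_pos"][:2],s["tool_rot"][2]]);print(f,s["tool_rot"],s["torque"])
```

```text
[-9.69090152e+01 -7.07129942e+01 -6.72992286e-02] [3.1222531  0.02617402 0.06448541] [-0.05716293  0.80498083  0.03622576]
```

{"fn": "servo_tool", "kwargs": {"targets": "2 0 0 0; 2 0 0 0"}}

```text
time: 40.62
tool_pos: [0.6311, -0.0522, -0.0058]
tool_rot: [3.123, 0.036, 0.065]
contact_force: [-11.3, -1.6, 8.8]
opening: 0.0411
```

```bash
python3 - <<'E'
from plan import *
s=telemetry.observe();f=tofence([*s["tool_pos"][:2],s["tool_rot"][2]]);print(f,s["tool_rot"],s["torque"])
E
python3 look.py pics/y8.png x
```

```text
[-9.71384747e+01 -7.06831363e+01 -3.82267987e-02] [3.12291571 0.03608854 0.06499282] [-0.18035072  1.76501614  0.02320401]
[ 0.63105856 -0.05215436 -0.00580344] [3.12291571 0.03608854 0.06499282] 0.04111790772160075
```

View pics/y8.png

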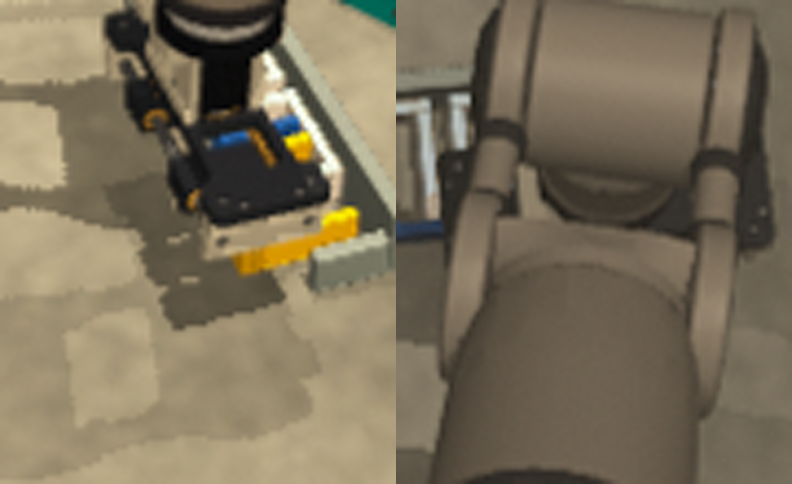

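{"fn": "servo_tool", "kwargs": {"targets": "-4 0 0 0; -5 0 0 0; -20 0 -10 0; -30 0 -30 0; -30 0 -35 0; -35 0 -35 0; -35 0 -20 0; 0 0 0 0"}}

```text
time: 41.72
tool_pos: [0.4747, -0.0599, 0.1325]
tool_rot: [3.121, 0.027, 0.065]
contact_force: [0.6, -0.3, -0.2]
opening: 0.0413
```

Run:
```python
from plan import *
P={n:cams.read_camera(n) for n in("top","side")}
for b,y in(("yellow",-69),("blue",23)):
  for s,e in locate(P,b,[*toworld([-47,y]),F[2]],5): 
    if s is not None: print(b,round(e,3),tofence(s).round(1))
a=cv2.resize(P["top"]["color"][130:230,190:320,::-1],None,fx=5,fy=5,interpolation=cv2.INTER_CUBIC)
cv2.imwrite("pics/t5.png",a)
cv2.imwrite("pics/s5.png",cv2.resize(P["side"]["color"][140:240,230:340,::-1],None,fx=6,fy=6,interpolation=cv2.INTER_CUBIC))
# knob in top view
T=P["top"];g=proj(T,[[*toworld([-45-180*np.sin(1.9),170-180*np.cos(1.9)]),.102]])[0];print(g,toworld([-45-180*np.sin(1.9),170-180*np.cos(1.9)]))
u,v=np.int32(g);c=T["color"][v-14:v+14,u-14:u+14].max(2);yy,xx=np.where(c<55);print(len(xx),xx.mean()+u-14,yy.mean()+v-14)
k=ray(T,xx.mean()+u-14,yy.mean()+v-14,.1);f=tofence(k[:2]);print(k,np.arctan2(-(f[0]+45),170-f[1]),np.hypot(f[0]+45,170-f[1]))
s=telemetry.observe();print(s["tool_pos"])
r,st=plan(*toworld([-45-180*np.sin(1.9),170-180*np.cos(1.9)]),.13,np.pi/2+F[2],11);show(r)
```

```text
yellow 0.039 [-44.9 -65.4   0.7]
yellow 0.046 [-43.2 -65.1   0.2]
yellow 0.017 [-46.5 -66.6   1. ]
blue 0.242 [-45.7  24.9   0.2]
blue 0.121 [-44.4  24.5   0.3]
blue 0.291 [-47.   26.9  -0.6]
[172.68258217 234.79204261] [0.49350766 0.23832173]
24 173.875 235.625
[0.49151839 0.23564239 0.1       ] 1.8828678049176906 181.24921350542758
[ 0.47594441 -0.05987841  0.1310941 ]
3.4 -26.9 0.1 -0.143; 7.1 -26.2 0.1 -0.143; 10.9 -25 0.1 -0.143; 14.2 -23.1 0.1 -0.142; 17.4 -20.8 0.1 -0.143; 20.2 -18.2 0.1 -0.143; 22.5 -15.1 0.1 -0.143; 24.5 -11.7 0.1 -0.143; 25.9 -8.2 0.1 -0.143; 26.8 -4.3 0.1 -0.143; 27.2 -0.5 0.1 -0.142
```

View pics/t5.png

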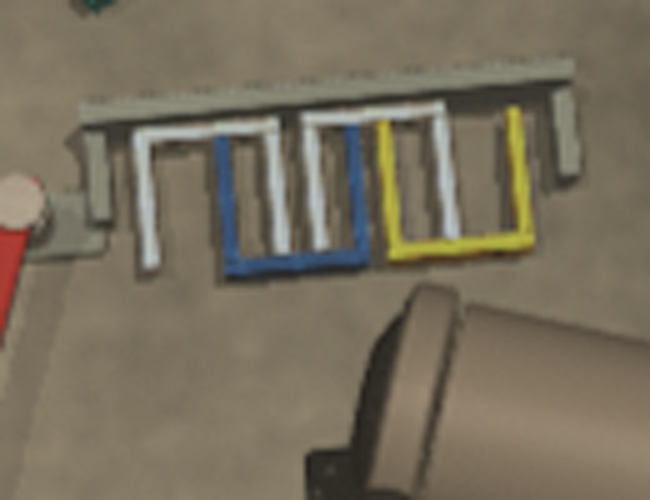

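View pics/s5.png

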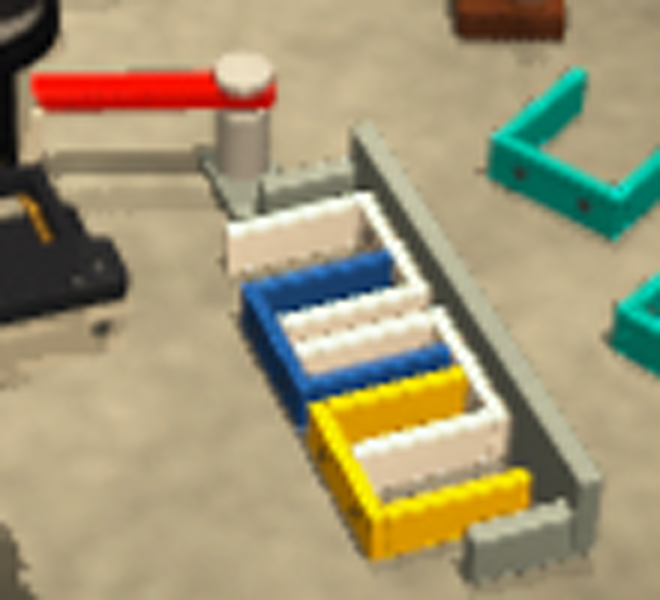

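{"fn": "servo_tool", "kwargs": {"targets": "3.4 -26.5 0 -0.143; 7 -26 0 -0.143; 10.8 -25 0 -0.143; 14 -23 0 -0.143; 17.4 -20.8 0 -0.143; 20 -18 0 -0.143; 22.5 -15 0 -0.143; 24.5 -11.7 0 -0.143; 25.9 -8.2 0 -0.143; 25 -4.3 0 -0.143; 20 -0.5 0 -0.12; 0 0 0 0; 0 0 0 0", "hand": 0.8}}

```text
time: 43.45
tool_pos: [0.4945, 0.2409, 0.1085]
tool_rot: [-3.102, 0.019, 1.665]
contact_force: [-0.1, 0.9, 0.3]
opening: 0.0737
```

Run:
```python
from plan import *
s=telemetry.observe();print(s["tool_pos"],s["tool_rot"])
t=toworld([-45-180*np.sin(1.89),170-180*np.cos(1.89)]);print(t)
r,st=plan(*t,.13,np.pi/2+F[2],1);show(r)
```

```text
[0.49449106 0.2408538  0.10846093] [-3.10215204  0.01851488  1.66512842]
[0.49304745 0.23658156]
-4.1 -1.8 -21.5 0.029
```

{"fn": "servo_tool", "kwargs": {"targets": "-4 -1.8 0 0.029; 0 0 0 0; 0 0 16 0; 0 0 16 0; 0 0 14 0; 0 0 0 0"}}

```text
time: 44.2
tool_pos: [0.4925, 0.2322, 0.0619]
tool_rot: [-3.104, 0.02, 1.625]
contact_force: [-0.5, 0.2, -0.2]
opening: 0.0737
```

```bash
python3 plan.py .493 .2366 .059 1.6365 1; python3 look.py pics/k9.png x
```

```text
4.4 0.7 2.9 -0.012
[0.49250201 0.23221168 0.0619444 ] [-3.10449447  0.01989341  1.62497956] 0.0736591384897436
```

View pics/k9.png

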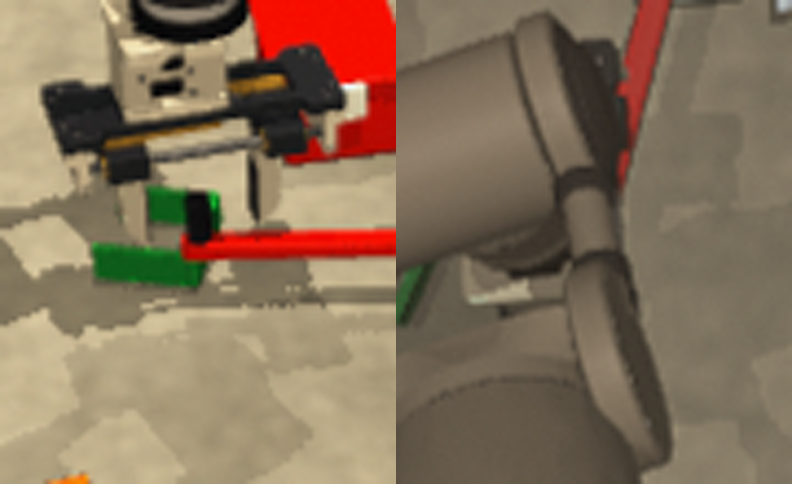

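{"fn": "servo_tool", "kwargs": {"targets": "4 0.5 0 -0.01; 0 0 0 0; 0 0 0 0; 0 0 0 0; 0 0 0 0; 0 0 0 0; 0 0 0 0", "hand": 0, "squeeze": 15}}

```text
time: 45.18
tool_pos: [0.4916, 0.2376, 0.0646]
tool_rot: [-3.103, 0.018, 1.636]
contact_force: [2.2, -0.3, 0.6]
opening: 0.0173
```

```bash
python3 arc.py 1.89 1.0 12 .062
```

```text
angle now 1.8932789033947135 rad 181.61015811958214
-13.9 -2.4 2.6 -0; -13.1 -2.7 -0 -0; -13.2 -1.8 -0 -0; -13.3 -0.8 -0 -0; -13.4 0.2 -0 -0; -13.2 1.2 -0 -0; -13.2 2.2 -0 -0; -13 3.1 -0 -0; -12.7 4.1 -0 -0; -12.4 5.1 -0 -0; -11.9 5.9 -0 -0; -11.5 6.8 -0 -0
```

{"fn": "servo_tool", "kwargs": {"targets": "-12.5 -3.5 0.5 0; -13 -2.7 0.5 0; -13 -1.8 0 0; -13.2 -0.8 0 0; -13.3 0.2 0 0; -13.2 1.2 0 0; -13.1 2.2 0 0; -12.9 3.1 0 0; -12.6 4.1 0 0; -12.3 5.1 0 0; -11.8 5.9 0 0"}}

```text
time: 46.55
tool_pos: [0.5157, 0.0883, 0.0651]
tool_rot: [-3.105, 0.017, 1.636]
contact_force: [-0.0, 2.9, -1.8]
opening: 0.0172
```

```bash
python3 arc.py 0.98 0.2 10 .0635
```

```text
angle now 1.0392402701420698 rad 183.32908744249468
-18.7 16.8 1.6 -0; -10.6 9.2 0 -0; -10 9.9 0 -0; -9.1 10.7 0 -0; -8.2 11.3 0 -0; -7.4 12 0 -0; -6.3 12.5 0 -0; -5.4 12.9 0 -0; -4.4 13.4 0 -0; -3.3 13.6 0 -0
```

```bash
python3 arc.py 1.039 0.15 12 .064
```

```text
angle now 1.0392402701420698 rad 183.32908744249468
-9.6 10.1 1.1 -0; -10.6 8 0 -0; -10.1 8.7 0 -0; -9.4 9.5 0 -0; -8.6 10.2 0 -0; -7.9 10.7 0 -0; -7 11.4 0 -0; -6.2 11.8 0 -0; -5.3 12.2 0 -0; -4.4 12.6 0 -0; -3.4 12.9 0 -0; -2.5 13.1 0 -0
```

{"fn": "servo_tool", "kwargs": {"targets": "-9.8 9 0.5 0; -10.3 8 0.5 0; -9.9 8.7 0 0; -9.2 9.4 0 0; -8.5 10 0 0; -7.7 10.6 0 0; -6.9 11.2 0 0; -6 11.6 0 0; -5.2 12 0 0; -4.3 12.3 0 0; -2 6 0 0; 0 0 0 0"}}

```text
time: 48.05
tool_pos: [0.6372, 0.0052, 0.0645]
tool_rot: [-3.104, 0.024, 1.636]
contact_force: [-0.6, -0.7, 3.3]
opening: 0.0174
```

```bash
python3 arc.py 0.2 0.0 3 .064
```

```text
angle now 0.22614166590581172 rad 188.61083414551965
5.4 18.4 0.5 -0; -1.2 11.9 0 -0; -0.4 12 0 -0
```

{"fn": "servo_tool", "kwargs": {"targets": "3 8 0.3 0; 3 10 0 0; 0 8 0 0; 0 0 0 0"}}

```text
time: 48.55
tool_pos: [0.6636, 0.0038, 0.0646]
tool_rot: [-3.104, 0.038, 1.635]
contact_force: [0.1, 0.6, 2.8]
opening: 0.0175
```

```bash
python3 arc.py 0.05 0.0 1 .064; python3 look.py pics/k10.png x
```

```text
angle now 0.08553960021288574 rad 187.6496415352938
7 16 0.6 -0
[0.66356263 0.00381854 0.06456138] [-3.10396358  0.03758763  1.63537503] 0.017535872802594
```

View pics/k10.png

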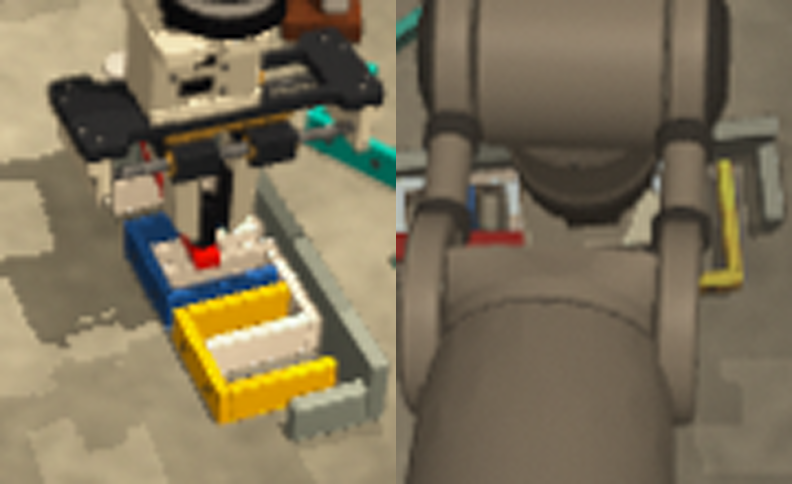

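{"fn": "servo_tool", "kwargs": {"targets": "1 6 0.3 0; 1 5 0 0; 0 2 0 0; 0 0 0 0; 0 0 0 0"}}

```text
time: 49.28
tool_pos: [0.6755, 0.0045, 0.0646]
tool_rot: [-3.103, 0.042, 1.637]
contact_force: [-0.2, -3.6, 3.1]
opening: 0.0174
```

```bash
python3 arc.py 0.05 0.0 1 .064
python3 - <<'E'
from h import *
# red arm visible in top: fit line
T=cams.read_camera("top");S=cams.read_camera("side")
cv2.imwrite("pics/k11.png",np.hstack([cv2.resize(T["color"][140:220,190:290,::-1],None,fx=4,fy=4,interpolation=cv2.INTER_CUBIC),cv2.resize(S["color"][130:210,240:330,::-1],None,fx=4,fy=4,interpolation=cv2.INTER_CUBIC)]))
m=colmask(T,"red");ys,xs=np.where(m);k=(ys>150)&(ys<215)&(xs>185)&(xs<260);print(k.sum())
pts=np.array([tofence(ray(T,u,v,.066)[:2])[:2] for u,v in zip(xs[k],ys[k])])
# per y-bin centre
for a in range(0,160,10):
    q=pts[(pts[:,1]>=a)&(pts[:,1]<a+10)]
    if len(q): print(a,len(q),q[:,0].min().round(1),q[:,0].max().round(1),q[:,0].mean().round(1))
E
```

```text
angle now 0.02190033492863741 rad 187.1147212157274
7.1 4.1 0.6 -0
131
30 4 -40.4 -39.7 -40.1
40 3 -39.5 -38.7 -39.2
100 16 -55.4 -38.9 -46.4
110 23 -54.9 -38.7 -47.0
120 21 -54.2 -39.7 -47.2
130 23 -53.3 -39.0 -46.4
140 28 -55.0 -38.0 -46.5
150 13 -54.1 -37.8 -46.4
```

View pics/k11.png

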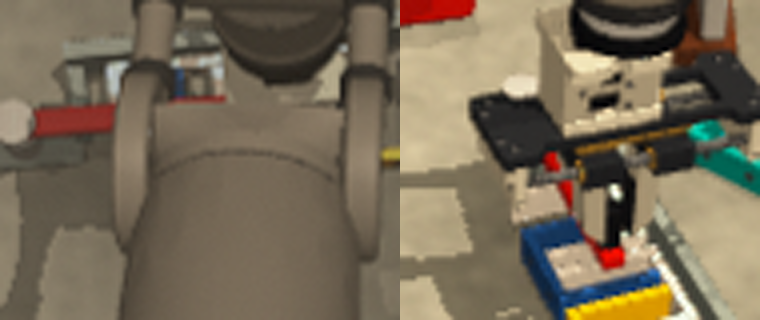

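{"fn": "servo_tool", "kwargs": {"targets": "0 1.5 0.2 0; 0 0 0 0"}}

```text
time: 49.62
tool_pos: [0.6768, 0.0047, 0.0646]
tool_rot: [-3.102, 0.042, 1.637]
contact_force: [1.0, -2.6, 2.3]
opening: 0.0175
```

{"fn": "servo_tool", "kwargs": {"targets": "0 0 0 0; 0 0 0 0; 0 0 0 0; 0 0 -15 0; 0 0 -25 0; 0 0 -30 0; 0 -40 -20 0; 0 -50 0 0; 0 -50 0 0; 0 -40 0 0; 0 0 0 0", "hand": 0.5}}

```text
time: 51.0
tool_pos: [0.4965, -0.0004, 0.1694]
tool_rot: [-3.107, 0.04, 1.637]
contact_force: [0.5, 0.1, 0.6]
opening: 0.046
```

Run:
```python
from h import *
P={n:cams.read_camera(n) for n in("top","side")};T,S=P["top"],P["side"]
cv2.imwrite("pics/k12.png",cv2.resize(T["color"][130:230,190:320,::-1],None,fx=6,fy=6,interpolation=cv2.INTER_CUBIC))
cv2.imwrite("pics/k13.png",cv2.resize(S["color"][120:240,230:340,::-1],None,fx=5,fy=5,interpolation=cv2.INTER_CUBIC))
m=colmask(T,"red");ys,xs=np.where(m);k=(ys>140)&(ys<215)&(xs>185)&(xs<290)
pts=np.array([tofence(ray(T,u,v,.066)[:2])[:2] for u,v in zip(xs[k],ys[k])])
for a in range(-30,160,15):
    q=pts[(pts[:,1]>=a)&(pts[:,1]<a+15)]
    if len(q): print(a,len(q),q[:,0].min().round(1),q[:,0].max().round(1),q[:,0].mean().round(1))
print(np.polyfit(pts[:,1],pts[:,0],1))
for b,y in(("yellow",-69),("blue",23)):
  for s,e in locate(P,b,[*toworld([-47,y]),F[2]],5): 
    if s is not None: print(b,round(e,3),tofence(s).round(1))
```

```text
-30 13 -55.9 -39.6 -49.6
-15 8 -55.4 -40.6 -49.4
0 34 -55.7 -39.2 -47.1
15 39 -55.5 -38.4 -47.3
30 34 -55.8 -39.2 -46.6
45 38 -55.5 -38.3 -47.4
60 37 -55.8 -39.3 -46.9
75 37 -55.6 -38.1 -46.8
90 35 -54.2 -39.4 -46.9
105 40 -55.4 -37.9 -46.4
120 32 -54.2 -39.4 -47.1
135 41 -55.3 -38.0 -46.5
150 14 -54.1 -37.8 -46.9
[ 8.35598793e-03 -4.76611916e+01]
yellow 0.111 [-44.7 -65.7   1.3]
yellow 0.291 [-41.5 -65.2  -0. ]
yellow 0.017 [-46.5 -66.4   1.2]
blue 0.59 [-48.1  28.    3.8]
```

View pics/k12.png

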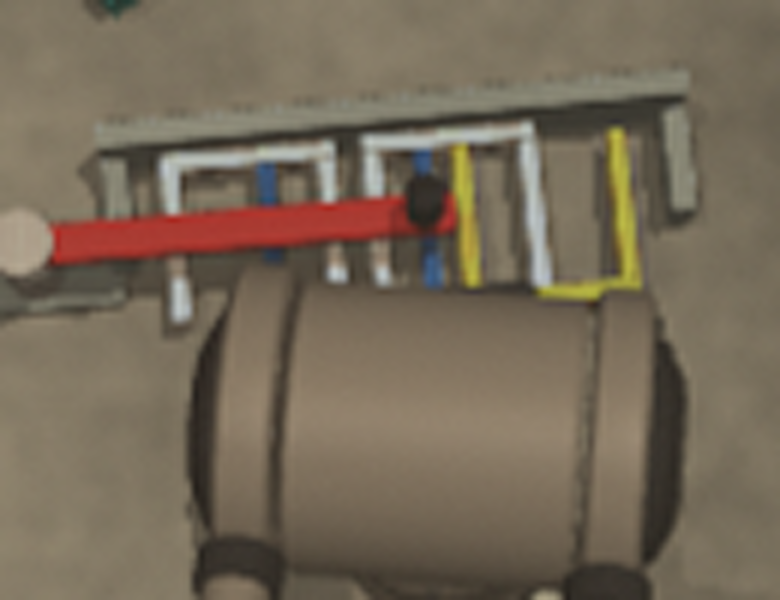

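View pics/k13.png

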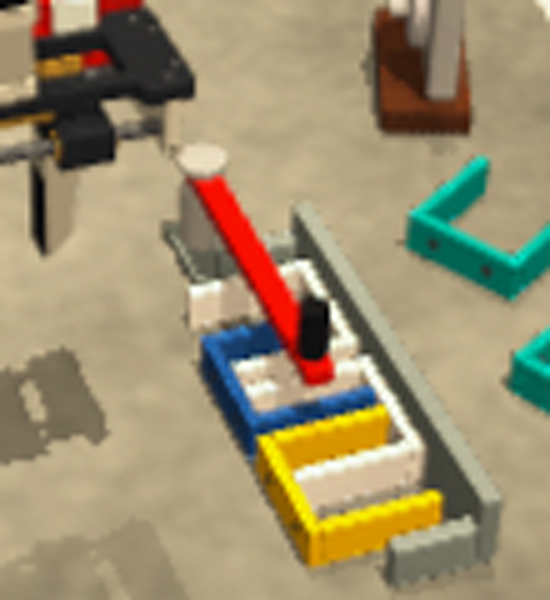

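{"fn": "servo_tool", "kwargs": {"targets": "0 -40 -10 0; 0 -40 -10 0; 0 -20 0 0; 0 0 0 0; 0 0 0 0"}}

```text
time: 51.72
tool_pos: [0.4062, -0.0069, 0.1944]
tool_rot: [-3.116, 0.041, 1.637]
contact_force: [-0.4, 0.8, -0.6]
opening: 0.0458
```

Run:
```python
from h import *
P={n:cams.read_camera(n) for n in("top","side")};T,S=P["top"],P["side"]
cv2.imwrite("pics/f1.png",cv2.resize(T["color"][:,:,::-1],(800,600),interpolation=cv2.INTER_CUBIC))
for b,y in(("yellow",-69),("blue",23)):
  for s,e in locate(P,b,[*toworld([-47,y]),F[2]],3)[:2]: 
    if s is not None: print(b,round(e,3),tofence(s).round(1))
print(telemetry.observe()["contact_force"])
```

```text
yellow 0.04 [-44.8 -65.5   0.5]
yellow 0.051 [-43.2 -65.1  -0.5]
blue 0.644 [-45.8  26.1   2.7]
blue 0.666 [-43.9  24.4   0.6]
[ 0.22565943 -0.2147635  -0.66799592]
```

View pics/f1.png

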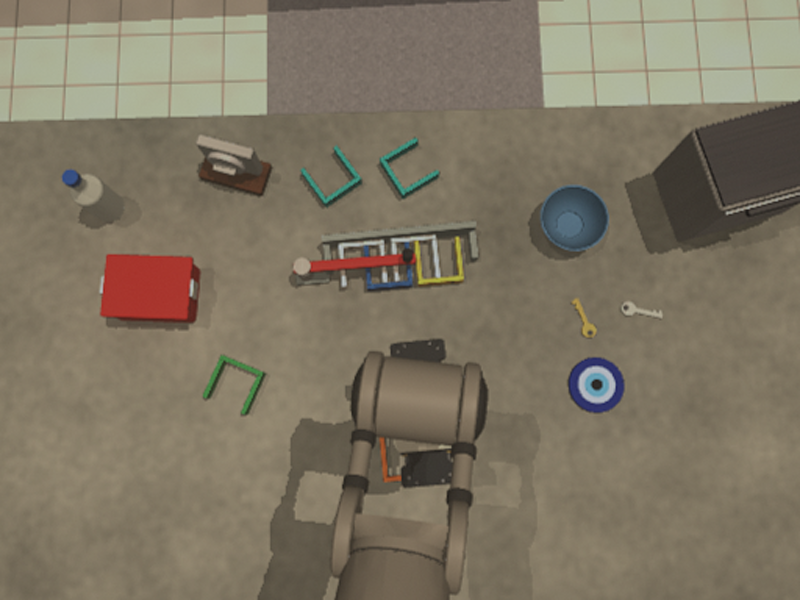

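The final picture shows blue (390,275) and yellow (440,265) nested with the whites, and the keeper over the row, parallel to the wall. The container, bowl, keys and coaster are where they started. Handing in.

```bash
python3 -c "
from cell import robot
print(robot.hand_in())"
```

```text
the job is handed in; nothing more can be done
None
```

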